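# Rake the heap level in the classroom puzzle bed

## Robot

A 6-joint arm with a two-finger parallel gripper is mounted at the origin on the work surface. World frame = base frame: x ahead of the robot, y to its left, z up, the work surface at z = 0. Lengths are in mm, angles in rad, forces in N, time in s.
With the tool pointing down it reaches from about 350 to 775 mm from the base axis. Payload 7.3 kg.
Tool frame: the origin (TCP) lies on the centre line of the jaws, within the pads' length; the fingertips stand bot.tip_reach ahead of it and the grasp point (between the pads) lies 6 mm ahead of it (bot.tip_reach is the distance from the TCP to the fingertips, in mm); z points along the fingers, y is the direction in which the jaws open and shut (so a half turn about z gives the same grasp; the last joint's range is limited). The gripper opens to 92 mm and grips with 3 to 60 N. Pads are 19 mm wide; open, the fingers measure 130 mm over their backs; the gripper's body (75 mm by 190 mm) begins 47 mm behind the grasp point.
Start: joints at [0.989, 0.342, 1.524, -0, 1.275, -0.146], TCP at [221.609, 475.954, 251.741] pointing down, gripper open.
Joint ranges: [-2.53, 2.53], [-0.77, 2.02], [0.04, 2.7], [-1, 4.14], [0.28, 2.66], [-3.11, 3.11]. Speed limits (rad/s): [2.57, 2.57, 3.14, 3.14, 3.14, 3.14].

## Interface

Orientations are given as [roll, pitch, yaw] about the fixed x, y, z axes, in that order (R = Rz(yaw) Ry(pitch) Rx(roll)).
In Python, from plant import bot gives the robot as it stands.
- The arm moves only by the tool step_arm, never from a script. Its argument "deltas" is a list of rows, each a list of 6 numbers: the shift along the tool's x, y, z in mm, then the turn, a rotation vector about the tool's x, y, z in rad. A call has 1 to 5 rows; each row is the pose to reach, as a shift and turn from the pose commanded when the call began, along the tool's axes at that moment; what a row does not reach only later rows make up. A row lasts 1/12 s, in which the tool goes at most 41.7 mm and 7.16 degrees, less where a joint would pass 70% of its speed; a pose out of reach is approached as far as the arm can. A call with a gripper value outside its range is refused whole. "fingers" is the finger opening in mm, from 0 to 91.8, set as the call begins (left out, the last holds). The fingers move at their own pace and stop on an object; the grip force is fixed at half the most. Time passes only in rows, so rows that repeat a pose let the fingers close. It gives the time, the measured TCP pose, the force and the opening at its end, in the units of the state.
- bot.get_obs(): the state, without advancing time (a new reading comes with each control period).
- bot.capture(name): name is "scene" or "side" or "wrist"; returns a dict with "color" (420x560x3 uint8, red, green, blue), "fx", "fy", "cx", "cy" (pixels), "R" (3x3) and "t" (3): a world point X has camera coordinates R X + t. Camera axes: x right, y down, z forward; pixel columns grow to the right and rows downward; lengths in mm; the calibration is good to about 2 mm. The wrist camera is an equidistant fisheye: a pixel r from the principal point sees the ray r / f radians off the axis. A picture is of the moment at which its call begins. There is no depth.
- bot.close_job(): hands the job in, once; it reports no verdict.
Trained networks look in a picture, given as the dict that the camera call returned (one of the last four; its "shot" number tells which), for a name from the list of things; names that differ only in an ending like _2 or _b are one class to them, and where a whole thing is asked for, a point or a joint stands for the part that bears it (a point fixed in the world has none). Each returns a list of dicts, best first, with "p" (0 to 1); they miss things now and then, are a little off and sometimes report something else, mostly with a low value. They report only what shows in the picture. A call takes as long as a camera call.
- bot.boxes_of(query, picture): "rect" ([centre column, centre row, width, height] in pixels, round what is visible of it).
The state is a dict: "time": time; "joint_positions": joint angles; "dq": joint speeds; "tau": joint torques, N m; "tool_pos": TCP position; "tcp_rot": TCP orientation; "contact_force": force on the tool from outside, world axes, zero at the start; "moment": the same for the moment, N m; "grip_width": finger opening in mm.
Only numpy, scipy, OpenCV 4.12 (cv2) and the standard library are available. Lean on these libraries where they do the work, as an engineer would, in place of code of your own. Each camera call takes 0.05 s, during which the arm holds its last target. There are 200 camera calls.

## Task

Draw the rake out of its sleeve, lay it on the forked rest and let go, then take it again by the blue end of its handle so that it reaches under the guard. Rake the heaped blocks out into one even layer, flat on the floor of the bed with two blocks wholly inside each colour field, without your fingers touching the blocks. Finally lay the rake back on the rest, level with its tines on the table and the middle of its handle in the fork, and do not disturb the button box, the glue or the mug.

Things in the scene. Friction and masses are not known exactly. Their poses are not given: they have to be found in the camera images.
- bed: Fixed shallow wooden bed, inside 140 mm (its x) by 300 mm (its y), outside 156 by 316 mm; origin on the table under its centre. Floor top 8 mm above the table, walls 8 mm thick with tops at 40 mm. Floor painted in three 100 mm fields along y: yellow (y -150 to -50 mm), blue (-50 to +50), green (+50 to +150).
- guard (a point): Middle of the underside of the bed's fixed slatted guard, 152 mm above the table; axes as the bed. The guard roofs the bed from y = +36 to +157 mm (bed frame), its top is 164 mm above the table, on four posts that stand outside |x| = 71 mm. It is open towards the bed's -y: a tool reaches in there.
- rake: Loose wooden hand rake, 0.13 kg, 210 mm long; origin at the middle of the row of tine tips, z up when the tines point down. Head along x: five tines 8 mm wide, 6 mm thick (y), spread over 116 mm, 28 mm long under a bar 120 mm wide, 10 mm thick, 14 mm high. Balance point about y = -70 mm. Starts with tines on the table, rear of the handle in the sleeve.
- rake_head (a point): Where handle and head meet, 60 mm straight above the tine tips; axes as the rake. The straight handle, 20 mm wide (x) and 18 mm high, runs from here along -y to y = -202 mm, its centre line 60 mm above the tine tips; the last 60 mm are blue.
- rake_neck (a point): Point on the rake handle's centre line 55 mm behind the head (rake y = -55 mm), in the part that sticks out of the sleeve at the start. Axes as the rake.
- rake_mid (a point): Point on the handle's centre line 115 mm behind the head: it belongs over the rest when the rake is laid there. Axes as the rake.
- rake_end (a point): Middle of the blue grip on the handle's centre line, 172 mm behind the head. Axes as the rake.
- sleeve: Fixed plywood sleeve that keeps the rake: tunnel 110 mm long along its y, open at both ends, 26 mm wide inside, from 51 to 75 mm above the table, outside 46 mm wide and 83 mm high. Origin on the table under its centre; the rake leaves towards +y, and its handle sits about 110 mm deep inside.
- rest: Fixed forked rake rest: 58 mm wide (x), 30 mm long (y), saddle 51 mm above the table, fork 34 mm wide between two red prongs whose tops are at 68 mm. Origin on the table under its centre. With the handle in the fork, along y, and the tines on the table, the rake lies level.
- rest_top (a point): Centre of the rest's saddle, 51 mm above the table.
- block0: Loose wooden block, orange, 60 mm (x) by 40 mm (y) by 25 mm, about 45 g, origin at its centre. Starts in the heap under the guard: bottom layer, guard end. The bottom rows stand about 18 mm apart and the guard-end row about 12 mm from the end wall.
- block1: Loose wooden block, red, 60 mm (x) by 40 mm (y) by 25 mm, about 45 g, origin at its centre. Starts in the heap under the guard: bottom layer, guard end.
- block2: Loose wooden block, red, 60 mm (x) by 40 mm (y) by 25 mm, about 45 g, origin at its centre. Starts in the heap under the guard: bottom layer, nearer the open end.
- block3: Loose wooden block, orange, 60 mm (x) by 40 mm (y) by 25 mm, about 45 g, origin at its centre. Starts in the heap under the guard: bottom layer, nearer the open end.
- block4: Loose wooden block, orange, 60 mm (x) by 40 mm (y) by 25 mm, about 45 g, origin at its centre. Starts in the heap under the guard: upper layer, across the two rows.
- block5: Loose wooden block, red, 60 mm (x) by 40 mm (y) by 25 mm, about 45 g, origin at its centre. Starts in the heap under the guard: upper layer, across the two rows.
- button_box: Bystander: beech puzzle box with coloured buttons, 130 by 180 by 75 mm; origin under its centre.
- glue: Bystander: white glue bottle, 52 mm across, 95 mm high; origin under its centre.
- mug: Bystander: blue mug, 76 mm across, 85 mm high; origin under its centre.

How it is judged:
By the outcome, as a careful person would: the job done as asked, in the order asked, and still so for the second after the job is handed in, with the robot touching nothing.
It also fails if it takes over 72 s, if anything falls off the work surface, if the arm or the gripper's body presses on something with over 40 N, if the wrist force passes 120 N, or if a joint passes its speed limit or range.

## Working session

There is one attempt and no reset: what is moved stays moved. The work goes in short steps, Python scripts to look and compute and a tool call to move; the robot and the scene stay as the last step left them, time stands still between calls to the robot, and variables do not carry over. Pictures are saved under pics/ and viewed, about 8 in all and at most 12, crops included, and the job is handed in when it is done.

Besides the shell and the picture viewer there is one more tool, called after "Emit:" as name(argument=value, ...) on one line, values as JSON. step_arm: Moves the arm, as the interface text tells. Its arguments: {"type":"object","properties":{"deltas":{"type":"array"},"fingers":{"type":"number"}},"required":["deltas"]}

```bash
ls; mkdir -p pics
cat > h.py <<'E'
import numpy as np, cv2
from scipy.spatial.transform import Rotation as Ro
from plant import bot
def save(p,n): cv2.imwrite('pics/'+n+'.png', cv2.cvtColor(p['color'],cv2.COLOR_RGB2BGR))
E
python3 - <<'E'
from h import *
o=bot.get_obs(); print({k:np.round(v,3) for k,v in o.items()}, bot.tip_reach)
ps={}
for n in ['scene','side','wrist']:
    p=bot.capture(n); ps[n]=p
    print(n,p['fx'],p['cx'],p['cy'],np.round(p['R'],3).tolist(),np.round(p['t'],1))
    for q in ['bed','guard','rake','rake_neck','sleeve','rest','button_box','glue','mug','block0','block1']:
        print(q,[(np.round(d['rect']).astype(int).tolist(),round(d['p'],2)) for d in bot.boxes_of(q,p)[:3]])
im=np.hstack([ps['scene']['color'],ps['side']['color']])
save(ps['scene'],'a_scene');save(ps['side'],'a_side');save(ps['wrist'],'a_wrist')
E
```

```text
pics
{'time': np.float64(0.0), 'joint_positions': array([ 0.989,  0.343,  1.525,  0.   ,  1.275, -0.146]), 'dq': array([-0.   ,  0.   , -0.   , -0.001,  0.   ,  0.001]), 'tau': array([ -0.   , -43.126, -24.422,   0.072,   0.056,  -0.   ]), 'tool_pos': array([221.403, 475.633, 251.062]), 'tcp_rot': array([-3.14 , -0.   ,  2.706]), 'contact_force': array([ 0.645,  0.658, -0.631]), 'moment': array([ 0.019, -0.027,  0.025]), 'grip_width': np.float64(91.907)} 25.0
scene 529.018899708845 283.57513520711933 205.41330986988558 [[0.736, 0.677, 0.016], [0.581, -0.619, -0.528], [-0.347, 0.398, -0.849]] [-360.4 -206.4 1505.8]
bed [([370, 184, 133, 145], 0.9)]
guard [([369, 184, 134, 151], 0.91)]
rake [([219, 269, 51, 40], 0.88)]
rake_neck [([221, 267, 51, 43], 0.76)]
sleeve [([179, 307, 64, 67], 0.86), ([225, 267, 52, 44], 0.7), ([343, 97, 79, 70], 0.29)]
rest [([254, 321, 43, 37], 0.65)]
button_box [([340, 98, 80, 74], 0.79), ([222, 269, 52, 41], 0.65)]
glue [([305, 158, 18, 35], 0.6)]
mug [([286, 188, 48, 39], 0.95)]
block0 [([388, 188, 26, 24], 0.81), ([367, 176, 27, 22], 0.6), ([376, 160, 28
[... 378 characters left out ...]
([281, 177, 34, 37], 0.59)]
sleeve [([293, 160, 33, 41], 0.7)]
rest [([249, 176, 24, 24], 0.77), ([285, 176, 29, 34], 0.49), ([298, 268, 16, 32], 0.42)]
button_box []
glue [([297, 270, 16, 33], 0.88)]
mug [([293, 237, 32, 36], 0.8)]
block0 [([236, 298, 23, 16], 0.63), ([211, 310, 27, 13], 0.6), ([234, 311, 23, 10], 0.53)]
block1 [([236, 298, 23, 16], 0.63), ([211, 310, 27, 13], 0.6), ([234, 311, 23, 10], 0.53)]
wrist 325.19226210127806 276.35730013063744 205.63165340042588 [[0.423, 0.906, 0.001], [0.868, -0.406, 0.287], [0.26, -0.121, -0.958]] [-525.2  -35.8  390.5]
bed []
guard []
rake []
rake_neck []
sleeve [([11, 406, 21, 23], 0.8)]
rest []
button_box []
glue []
mug []
block0 []
block1 []
```

Run:
```python
import cv2,numpy as np
a=cv2.imread('pics/a_scene.png')[50:360,140:450]; b=cv2.imread('pics/a_side.png')[135:345,170:330]
a=cv2.resize(a,(600,600),interpolation=3); b=cv2.resize(b,(457,600),interpolation=3)
cv2.imwrite('pics/c1.png',cv2.resize(np.hstack([a,b]),(800,454),interpolation=cv2.INTER_AREA))
```

```text
(no output)
```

View pics/c1.png

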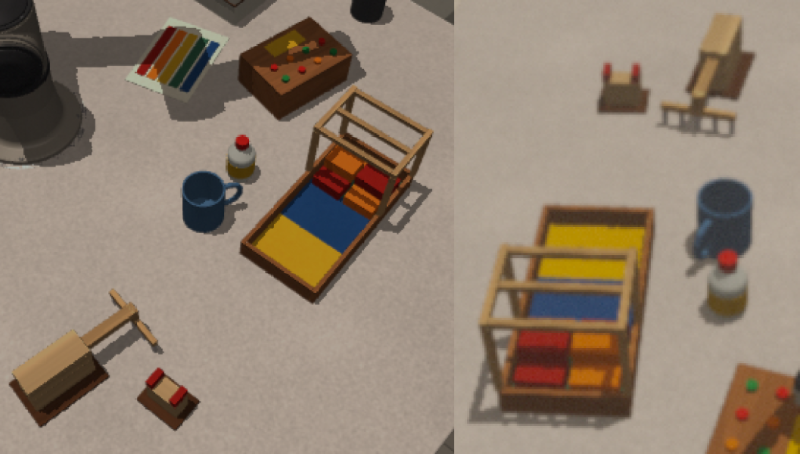

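Picture 1: the scene shows the sleeve with rake at lower left (about px 150-250, 250-340), the rest right of it, the bed with its open yellow end towards the rake, and the guard over the far end; mug and glue are on the bed's left.

```bash
cat >> h.py <<'E'
def ray(p,uv):
    u=(np.array(uv,float)-[p['cx'],p['cy']])
    R=np.array(p['R']);t=np.array(p['t'])
    if p.get('fish'):
        r=np.hypot(*u);th=r/p['fx'];d=np.r_[u/max(r,1e-9)*np.sin(th),np.cos(th)]
    else: d=np.r_[u/[p['fx'],p['fy']],1]
    return -R.T@t, R.T@d
def plane(p,uv,z):
    c,d=ray(p,uv); return c+d*(z-c[2])/d[2]
def proj(p,X):
    c=np.atleast_2d(X)@np.array(p['R']).T+p['t']
    if p.get('fish'):
        rho=np.hypot(c[:,0],c[:,1]);th=np.arctan2(rho,c[:,2]);k=th*p['fx']/np.maximum(rho,1e-9)
        return c[:,:2]*k[:,None]+[p['cx'],p['cy']]
    return c[:,:2]/c[:,2:]*[p['fx'],p['fy']]+[p['cx'],p['cy']]
def cap(n):
    p=bot.capture(n); p['fish']=n=='wrist'; return p
E
python3 - <<'E'
from h import *
s=cap('scene');d=cap('side')
k=310/454
S=lambda u,v:(140+k*u,50+k*v)
kd=210/454
D=lambda u,v:(170+kd*(u-454),135+kd*v)
for n,uv,z in [('bedL',(243,245),40),('bedB',(315,298),40),('yb_L',(282,217),8),('yb_R',(337,249),8),('gpostR',(390,212),40),('head1',(112,292),40),('head2',(155,345),40),('junc',(135,310),60),('handle at sleeve',(88,345),60),('sleeve top1',(14,378),83),('top2',(78,334),83),('top1b',(38,405),83),('top2b',(102,358),83),('prL',(155,376),68),('prR',(180,396),68),('glue',(241,180),0),('mug',(203,220),0)]:
    print(n,np.round(plane(s,S(*uv),z)))
print('side')
for n,uv,z in [('prL',(607,71),68),('prR',(636,71),68),('head1',(665,106),40),('head2',(735,116),40),('junc',(700,108),60),('bed c1',(545,207),40),('bed c2',(655,207),40),('c3',(500,402),40),('c4',(633,406),40),('sleeve rear',(720,15),83),('r2',(741,15),83),('f1',(700,52),83),('f2',(725,55),83)]:
    print(n,np.round(plane(d,D(*uv),z)))
E
```

```text
bedL [508.  62.  40.]
bedB [661.  67.  40.]
yb_L [509. 169.   8.]
yb_R [622. 183.   8.]
gpostR [652. 289.  40.]
head1 [ 410. -152.   40.]
head2 [ 528. -171.   40.]
junc [ 469. -155.   60.]
handle at sleeve [ 459. -247.   60.]
sleeve top1 [ 427. -362.   83.]
top2 [ 444. -250.   83.]
top1b [ 484. -364.   83.]
top2b [ 499. -252.   83.]
prL [ 572. -214.   68.]
prR [ 621. -211.   68.]
glue [398. 184.   0.]
mug [407.  71.   0.]
side
prL [ 612. -206.   68.]
prR [ 566. -211.   68.]
head1 [ 514. -163.   40.]
head2 [ 404. -150.   40.]
junc [ 456. -139.   60.]
bed c1 [648.  77.  40.]
bed c2 [495.  60.  40.]
c3 [624. 399.  40.]
c4 [470. 386.  40.]
sleeve rear [ 449. -358.   83.]
r2 [ 414. -362.   83.]
f1 [ 469. -251.   83.]
f2 [ 429. -247.   83.]
```

```bash
cat > mv.py <<'E'
import numpy as np, json, sys, os
from scipy.spatial.transform import Rotation as Ro
F='cmd.json'
def load():
    if os.path.exists(F): return json.load(open(F))
    return dict(pos=[221.609,475.954,251.741],q=Ro.from_euler('xyz',[-np.pi,0,2.706]).as_quat().tolist())
def plan(targets,step=38.,rot=.115,commit=True):
    """targets: list of (x,y,z,yaw[,pitch about tool y][,vmax mm/row]) world poses of TCP, tool down; prints calls of <=5 rows"""
    c=load();p=np.array(c['pos']);R=Ro.from_quat(c['q']);rows=[]
    for T in targets:
        tp=np.array(T[:3],float);tilt=T[4] if len(T)>4 and T[4] else 0.;st=T[5] if len(T)>5 else step
        tR=Ro.from_euler('xyz',[np.pi,0,T[3]])*Ro.from_rotvec([0,tilt,0])
        dv=(R.inv()*tR).as_rotvec();n=int(max(np.ceil(np.linalg.norm(tp-p)/st-1e-6),np.ceil(np.linalg.norm(dv)/rot-1e-6),1))
        for i in range(1,n+1): rows.append((p+(tp-p)*i/n,R*Ro.from_rotvec(dv*i/n)))
        p,R=tp,tR
    p=np.array(c['pos']);R=Ro.from_quat(c['q']);print(len(rows),'rows')
    for k in range(0,len(rows),5):
        call=[]
        for (x,r) in rows[k:k+5]:
            call.append([round(float(a),1)+0 for a in R.inv().apply(x-p)]+[round(float(a),3)+0 for a in (R.inv()*r).as_rotvec()])
        print(json.dumps(call))
        e=call[-1];p=p+R.apply(e[:3]);R=R*Ro.from_rotvec(e[3:])
    if commit: json.dump(dict(pos=p.tolist(),q=R.as_quat().tolist()),open(F,'w'))
    print('end',np.round(p,1),np.round(R.as_euler('xyz'),3))
E
python3 - <<'E'
from h import *
from mv import *
p=cap('wrist');o=bot.get_obs();R=Ro.from_euler('xyz',o['tcp_rot'])
c=-np.array(p['R']).T@p['t']; print('cam in tool',R.inv().apply(c-o['tool_pos']),'axis in tool',R.inv().apply(np.array(p['R'])[2]))
plan([(490,-230,300,1.43)])
E
```

```text
cam in tool [ 7.71398976e+01 -4.56413748e-02 -1.32985260e+02] axis in tool [-2.86810509e-01  2.94600078e-04  9.57987289e-01]
20 rows
[[-27.1, -26.3, -2.4, 0.0, 0.0, 0.064], [-54.1, -52.7, -4.8, 0.0, 0.0, 0.128], [-81.2, -79.0, -7.2, 0.0, 0.0, 0.191], [-108.2, -105.4, -9.7, 0.0, 0.0, 0.255], [-135.3, -131.7, -12.1, 0.0, 0.0, 0.319]]
[[-34.0, -16.5, -2.4, 0.0, 0.0, 0.064], [-67.9, -33.0, -4.8, 0.0, 0.0, 0.128], [-101.9, -49.6, -7.2, 0.0, 0.0, 0.191], [-135.8, -66.1, -9.6, 0.0, 0.0, 0.255], [-169.8, -82.6, -12.0, 0.0, 0.0, 0.319]]
[[-37.4, -5.1, -2.4, 0.0, 0.0, 0.064], [-74.8, -10.1, -4.9, 0.0, 0.0, 0.128], [-112.3, -15.1, -7.3, 0.0, 0.0, 0.191], [-149.7, -20.2, -9.7, 0.0, 0.0, 0.255], [-187.1, -25.2, -12.1, 0.0, 0.0, 0.319]]
[[-37.1, 6.9, -2.4, 0.0, 0.0, 0.064], [-74.2, 13.9, -4.8, 0.0, 0.0, 0.128], [-111.4, 20.8, -7.2, 0.0, 0.0, 0.191], [-148.5, 27.8, -9.6, 0.0, 0.0, 0.255], [-185.6, 34.7, -12.1, 0.0, 0.0, 0.319]]
end [ 490. -230.  300.] [-3.142  0.     1.43 ]
```

```bash
rm cmd.json
python3 - <<'E'
from mv import *
plan([(550,200,300,1.65)])
E
```

```text
12 rows
[[-34.5, -9.3, -4.0, 0.0, 0.0, 0.088], [-69.0, -18.6, -8.0, 0.0, 0.0, 0.176], [-103.5, -27.9, -12.1, 0.0, 0.0, 0.264], [-138.1, -37.2, -16.1, 0.0, 0.0, 0.352], [-172.6, -46.5, -20.1, 0.0, 0.0, 0.44]]
[[-35.2, 6.3, -4.0, 0.0, 0.0, 0.088], [-70.4, 12.5, -8.1, 0.0, 0.0, 0.176], [-105.5, 18.8, -12.1, 0.0, 0.0, 0.264], [-140.7, 25.1, -16.1, 0.0, 0.0, 0.352], [-175.9, 31.4, -20.1, 0.0, 0.0, 0.44]]
[[-29.2, 20.7, -4.0, 0.0, 0.0, 0.088], [-58.3, 41.4, -8.1, 0.0, 0.0, 0.176]]
end [550. 200. 300.] [-3.142  0.     1.65 ]
```

Emit:
step_arm(deltas=[[-34.5, -9.3, -4.0, 0.0, 0.0, 0.088], [-69.0, -18.6, -8.0, 0.0, 0.0, 0.176], [-103.5, -27.9, -12.1, 0.0, 0.0, 0.264], [-138.1, -37.2, -16.1, 0.0, 0.0, 0.352], [-172.6, -46.5, -20.1, 0.0, 0.0, 0.44]])

```text
time: 2.37
tool_pos: [359.4, 359.8, 272.2]
tcp_rot: [3.141, -0.0, 2.262]
contact_force: [0.7, 0.2, 0.2]
grip_width: 91.6
```

Emit:
step_arm(deltas=[[-35.2, 6.3, -4.0, 0.0, 0.0, 0.088], [-70.4, 12.5, -8.1, 0.0, 0.0, 0.176], [-105.5, 18.8, -12.1, 0.0, 0.0, 0.264], [-140.7, 25.1, -16.1, 0.0, 0.0, 0.352], [-175.9, 31.4, -20.1, 0.0, 0.0, 0.44]])

```text
time: 2.78
tool_pos: [496.3, 244.6, 292.2]
tcp_rot: [3.141, -0.0, 1.821]
contact_force: [0.9, 0.9, 0.6]
grip_width: 92.3
```

Emit:
step_arm(deltas=[[-29.2, 20.7, -4.0, 0.0, 0.0, 0.088], [-58.3, 41.4, -8.1, 0.0, 0.0, 0.176], [-58.3, 41.4, -8.1, 0.0, 0.0, 0.176], [-58.3, 41.4, -8.1, 0.0, 0.0, 0.176]])

```text
time: 3.12
tool_pos: [551.0, 198.6, 299.5]
tcp_rot: [-3.141, -0.0, 1.647]
contact_force: [-0.9, 0.6, -0.5]
grip_width: 92.0
```

Run:
```python
from h import *
from mv import *
p=cap('wrist');o=bot.get_obs();print(o['time'],o['tool_pos'],o['tcp_rot'])
import pickle;pickle.dump(p,open('w_bed.pkl','wb'));save(p,'w_bed')
im=cv2.imread('pics/w_bed.png');cv2.imwrite('pics/c2.png',cv2.resize(im,(800,600),interpolation=cv2.INTER_CUBIC))
plan([(490,-230,300,1.43)])
```

```text
3.1667 [549.9612019  199.62198096 299.5598706 ] [-3.14058437e+00 -3.62117237e-04  1.64935599e+00]
12 rows
[[-35.3, -7.8, 0.0, 0.0, 0.0, 0.018], [-70.7, -15.6, 0.0, 0.0, 0.0, 0.037], [-106.0, -23.5, 0.0, 0.0, 0.0, 0.055], [-141.3, -31.3, 0.0, 0.0, 0.0, 0.073], [-176.6, -39.1, 0.0, 0.0, 0.0, 0.092]]
[[-35.9, -4.6, 0.0, 0.0, 0.0, 0.018], [-71.8, -9.1, 0.0, 0.0, 0.0, 0.036], [-107.7, -13.6, 0.0, 0.0, 0.0, 0.055], [-143.6, -18.2, 0.0, 0.0, 0.0, 0.073], [-179.5, -22.7, 0.0, 0.0, 0.0, 0.091]]
[[-36.2, -1.3, 0.0, 0.0, 0.0, 0.019], [-72.4, -2.5, 0.0, 0.0, 0.0, 0.037]]
end [ 490. -230.  300.] [-3.142  0.     1.43 ]
```

View pics/c2.png

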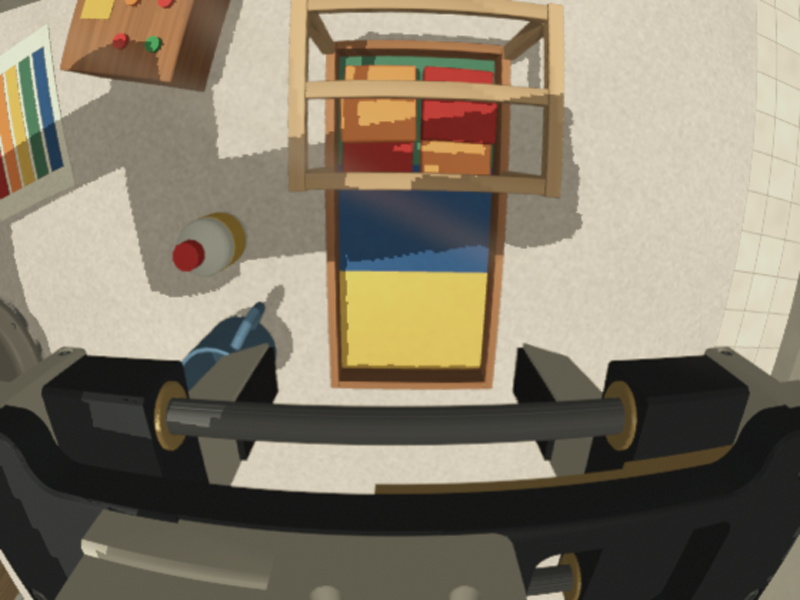

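Run:
```python
from h import *
import pickle
from scipy.optimize import least_squares
p=pickle.load(open('w_bed.pkl','rb'))
k=560/800
pts=[((-78,-158,40),(332,387)),((78,-158,40),(491,387)),((-78,158,40),(328,41)),((78,158,40),(508,44)),((-70,-50,8),(344,271)),((70,-50,8),(489,271)),((-75.,36,164),(303,179)),((75.,36,164),(548,179))]
L=np.array([a for a,b in pts],float);U=np.array([b for a,b in pts],float)*k
def W(q,L): return Ro.from_euler('z',q[2]).apply(L)+[q[0],q[1],0]
f=lambda q:(proj(p,W(q,L[:6]))-U[:6]).ravel()
r=least_squares(f,[565,225,.08]);print(np.round(r.x,3),np.round(r.fun.reshape(-1,2)/k,1))
print(np.round((proj(p,W(r.x,L))-U)/k,1))
json=__import__('json');json.dump(r.x.tolist(),open('bed.json','w'))
# block edges in bed frame
for n,uv,z in [('upper near-left',(343,140),58),('upper near-right o',(416,142),58),('red near l',(423,140),58),('red near r',(496,143),58),('far l',(345,67),58),('far r',(494,70),58),('floor blue start',(344,172),33),('low near red r',(416,172),33),('low orange r',(489,176),33)]:
    X=plane(p,np.array(uv)*k,z)-[r.x[0],r.x[1],0]; print(n,np.round(Ro.from_euler('z',-r.x[2]).apply(X),1))
```

```text
[5.68657e+02 2.23195e+02 6.80000e-02] [[ 0.4  0.9]
 [ 3.1  1.1]
 [-2.1 -1.2]
 [ 2.9  0.2]
 [-3.3 -0.8]
 [-0.9  0.4]]
[[ 0.4  0.9]
 [ 3.1  1.1]
 [-2.1 -1.2]
 [ 2.9  0.2]
 [-3.3 -0.8]
 [-0.9  0.4]
 [-3.6 11.7]
 [ 4.8 16. ]]
upper near-left [-60.9  69.4  58. ]
upper near-right o [-2.9 67.8 58. ]
red near l [ 2.7 69.5 58. ]
red near r [61.7 69.2 58. ]
far l [-59.6 129.4  58. ]
far r [ 59.4 129.8  58. ]
floor blue start [-62.9  42.8  33. ]
low near red r [-1.5 42.9 33. ]
low orange r [61.7 41.2 33. ]
```

Emit:
step_arm(deltas=[[-35.3, -7.8, 0.0, 0.0, 0.0, 0.018], [-70.7, -15.6, 0.0, 0.0, 0.0, 0.037], [-106.0, -23.5, 0.0, 0.0, 0.0, 0.055], [-141.3, -31.3, 0.0, 0.0, 0.0, 0.073], [-176.6, -39.1, 0.0, 0.0, 0.0, 0.092]])

```text
time: 3.58
tool_pos: [523.5, 21.0, 300.2]
tcp_rot: [-3.142, -0.0, 1.561]
contact_force: [0.7, 0.3, 0.2]
grip_width: 91.9
```

Emit:
step_arm(deltas=[[-35.9, -4.6, 0.0, 0.0, 0.0, 0.018], [-71.8, -9.1, 0.0, 0.0, 0.0, 0.036], [-107.7, -13.6, 0.0, 0.0, 0.0, 0.055], [-143.6, -18.2, 0.0, 0.0, 0.0, 0.073], [-179.5, -22.7, 0.0, 0.0, 0.0, 0.091]])

```text
time: 4.0
tool_pos: [499.1, -158.2, 300.3]
tcp_rot: [3.141, -0.0, 1.469]
contact_force: [0.8, 0.2, -0.1]
grip_width: 91.5
```

Emit:
step_arm(deltas=[[-36.2, -1.3, 0.0, 0.0, 0.0, 0.019], [-72.4, -2.5, 0.0, 0.0, 0.0, 0.037], [-72.4, -2.5, 0.0, 0.0, 0.0, 0.037], [-72.4, -2.5, 0.0, 0.0, 0.0, 0.037]])

```text
time: 4.33
tool_pos: [489.4, -230.1, 299.7]
tcp_rot: [-3.141, -0.001, 1.429]
contact_force: [-0.5, 1.0, 0.1]
grip_width: 91.8
```

Run:
```python
from h import *
p=cap('wrist');o=bot.get_obs();print(o['time'],o['tool_pos'],o['tcp_rot'])
import pickle;pickle.dump(p,open('w_sl.pkl','wb'));save(p,'w_sl')
im=cv2.imread('pics/w_sl.png');cv2.imwrite('pics/c3.png',cv2.resize(im,(800,600),interpolation=cv2.INTER_CUBIC))
```

```text
4.3833 [ 489.72709142 -228.97837104  299.89330115] [-3.14123038e+00 -1.03162763e-03  1.43059347e+00]
```

View pics/c3.png

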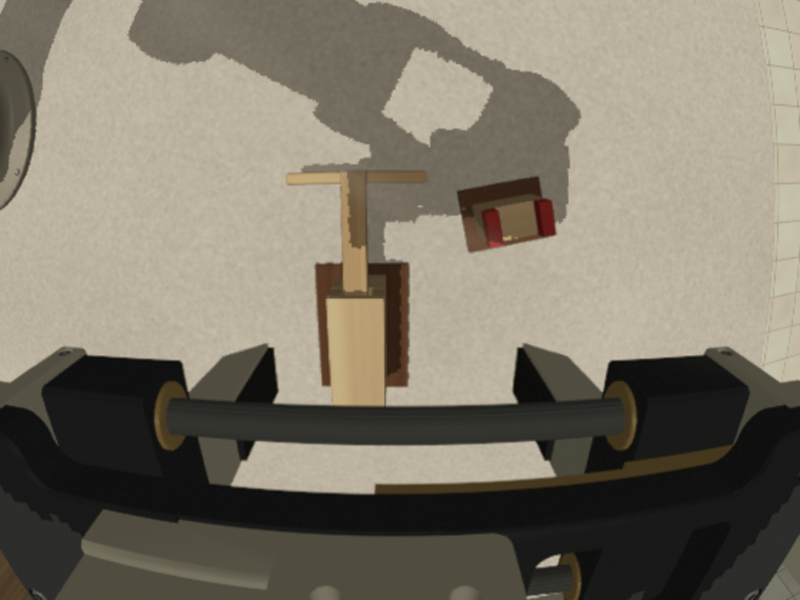

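Run:
```python
from h import *
import pickle
p=pickle.load(open('w_sl.pkl','rb'));k=560/800
P=lambda u,v,z:plane(p,np.array([u,v])*k,z)
for n,u,v,z in [('barL',287,179.5,42),('barR',427,177,42),('hfront',354,172,69),('hfL',342,200,69),('hfR',367,200,69),('hback',355.5,290,69),('slL',327,298,83),('slR',385,298,83),('slLr',332,400,83),('slRr',384,400,83),('prL',493,228,68),('prR',545,217.5,68)]:
    print(n,np.round(P(u,v,z),1))
a,b=P(493,228,68),P(545,217.5,68);print('rest',(a+b)/2,np.arctan2(*(b-a)[1::-1]),np.linalg.norm(b-a))
a,b=P(287,179.5,42),P(427,177,42);print('bar',(a+b)/2,np.arctan2(*(b-a)[1::-1]),np.linalg.norm(b-a))
a,b=P(355.5,290,69),P(354.5,190,69);print('handle dir',np.arctan2(-(b-a)[0],(b-a)[1]))
# other cameras: networks for two-view check
s=cap('scene');
import itertools
w=cap('wrist')
for q in ['rest','rake_neck','rake_head','rake','rest_top','sleeve']:
    for nm,c in (('s',s),('w',w)):
        print(q,nm,[(np.round(d['rect']).astype(int).tolist(),round(d['p'],2)) for d in bot.boxes_of(q,c)[:2]])
save(s,'b_scene')
im=s['color'][220:360,150:300,::-1];cv2.imwrite('pics/c4.png',cv2.resize(im,(640,597),interpolation=cv2.INTER_CUBIC))
```

```text
barL [ 407.9 -155.8   42. ]
barR [ 525.1 -172.1   42. ]
hfront [ 467.9 -158.8   69. ]
hfL [ 455.2 -179.1   69. ]
hfR [ 474.6 -182.1   69. ]
hback [ 453.9 -253.2   69. ]
slL [ 432.1 -252.6   83. ]
slR [ 477.7 -259.2   83. ]
slLr [ 418.4 -344.1   83. ]
slRr [ 463.1 -349.8   83. ]
prL [ 571.1 -217.9   68. ]
prR [ 615.6 -214.4   68. ]
rest [ 593.35298366 -216.15810896   68.        ] 0.07827714320274436 44.71256739083933
bar [ 466.52128167 -163.95169962   42.        ] -0.1384350913018576 118.32470711955933
handle dir -0.1511627169497153
rest s [([256, 322, 44, 38], 0.93)]
rest w [([353, 151, 66, 49], 0.65)]
rake_neck s [([222, 273, 54, 34], 0.85)]
rake_neck w [([248, 165, 98, 89], 0.75)]
rake_head s [([222, 275, 53, 33], 0.62)]
rake_head w [([251, 163, 98, 90], 0.59)]
rake s [([376, 161, 25, 30], 0.59)]
rake w [([251, 164, 96, 91], 0.7)]
rest_top s [([256, 323, 38, 45], 0.56), ([220, 273, 54, 32], 0.16)]
rest_top w [([357, 152, 70, 54], 0.75)]
sleeve s [([179, 307, 69, 72], 0.85)]
sleeve w [([254, 234, 67, 102], 0.62)]
```

View pics/c4.png

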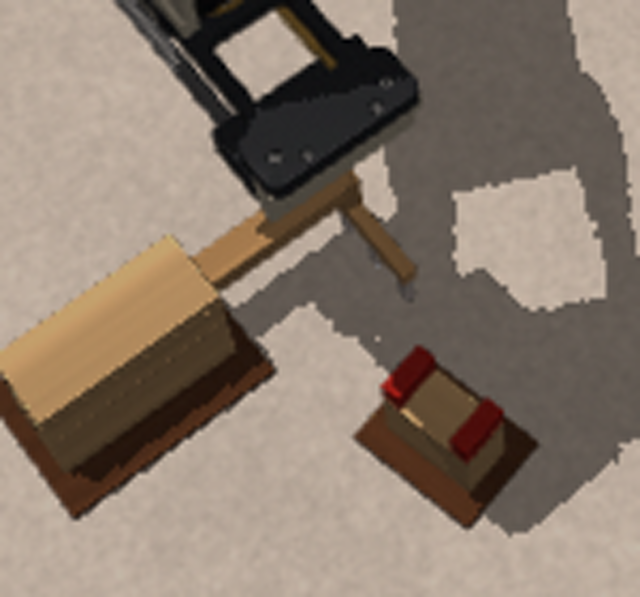

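Picture 4 (scene crop): rake in the sleeve, bar's right end at (413,272), prong tops at (409,372) and (478,425); the wrist picture shows bar from (287,179) to (427,177), and prongs at (493,228), (545,217). Triangulate those for the heights.

Run:
```python
from h import *
import pickle
w=pickle.load(open('w_sl.pkl','rb'));k=560/800
s=cap('scene')
def tri(r1,r2):
    A=[];b=[]
    for c,d in (r1,r2):
        d=d/np.linalg.norm(d);M=np.eye(3)-np.outer(d,d);A.append(M);b.append(M@c)
    x=np.linalg.lstsq(np.vstack(A),np.hstack(b),rcond=None)[0]
    return np.round(x,1),np.round([np.linalg.norm(np.cross(x-c,d/np.linalg.norm(d))) for c,d in (r1,r2)],1)
S=lambda u,v:(150+u*150/640,220+v*140/597)
for n,a,b in [('prL',(409,372),(493,228)),('prR',(478,425),(545,217.5)),('barR',(413,270),(427,176)),('slF L top',(170,236),(327,298)),('slF R top',(217,297),(385,298))]:
    print(n,tri(ray(s,S(*a)),ray(w,np.array(b)*k)))
```

```text
prL (array([ 572.2, -216.4,   68.6]), array([1.9, 1.9]))
prR (array([ 617.3, -212.7,   67. ]), array([2.3, 2.3]))
barR (array([ 526.4, -169.2,   47.5]), array([2.4, 2.4]))
slF L top (array([ 433.4, -251.4,   85.8]), array([0.9, 0.9]))
slF R top (array([ 478. , -257.9,   87.1]), array([0., 0.]))
```

Run:
```python
from mv import *
plan([(458.9,-217.9,100,1.424),(458.9,-217.9,66,1.424,0,20)])
```

```text
8 rows
[[1.3, -5.4, 33.3, 0.0, 0.0, 0.001], [2.6, -10.8, 66.7, 0.0, 0.0, 0.002], [3.8, -16.3, 100.0, 0.0, 0.0, 0.003], [5.1, -21.7, 133.4, 0.0, 0.0, 0.004], [6.4, -27.1, 166.7, 0.0, 0.0, 0.005]]
[[1.2, -5.4, 33.3, 0.0, 0.0, 0.001], [1.2, -5.4, 50.3, 0.0, 0.0, 0.001], [1.2, -5.4, 67.3, 0.0, 0.0, 0.001]]
end [ 458.9 -217.9   66. ] [-3.142  0.     1.424]
```

Emit:
step_arm(deltas=[[1.3, -5.4, 33.3, 0.0, 0.0, 0.001], [2.6, -10.8, 66.7, 0.0, 0.0, 0.002], [3.8, -16.3, 100.0, 0.0, 0.0, 0.003], [5.1, -21.7, 133.4, 0.0, 0.0, 0.004], [6.4, -27.1, 166.7, 0.0, 0.0, 0.005]], fingers=60)

```text
time: 5.55
tool_pos: [463.6, -219.9, 132.1]
tcp_rot: [3.141, 0.0, 1.425]
contact_force: [0.1, -0.0, 0.3]
grip_width: 63.3
```

Emit:
step_arm(deltas=[[1.2, -5.4, 33.3, 0.0, 0.0, 0.001], [1.2, -5.4, 50.3, 0.0, 0.0, 0.001], [1.2, -5.4, 67.3, 0.0, 0.0, 0.001], [1.2, -5.4, 67.3, 0.0, 0.0, 0.001], [1.2, -5.4, 67.3, 0.0, 0.0, 0.001]])

```text
time: 5.97
tool_pos: [458.6, -217.9, 65.7]
tcp_rot: [-3.14, -0.001, 1.424]
contact_force: [0.4, 0.7, 0.3]
grip_width: 59.9
```

Emit:
step_arm(deltas=[[0, 0, 0, 0, 0, 0], [0, 0, 0, 0, 0, 0], [0, 0, 0, 0, 0, 0], [0, 0, 0, 0, 0, 0], [0, 0, 0, 0, 0, 0]], fingers=0)

```text
time: 6.38
tool_pos: [459.1, -218.2, 66.6]
tcp_rot: [3.14, 0.0, 1.424]
contact_force: [-0.4, 0.8, -0.0]
grip_width: 31.2
```

Emit:
step_arm(deltas=[[0, 0, 0, 0, 0, 0], [0, 0, 0, 0, 0, 0], [0, 0, 0, 0, 0, 0]])

```text
time: 6.63
tool_pos: [458.8, -218.0, 66.2]
tcp_rot: [3.141, -0.0, 1.424]
contact_force: [-0.7, 1.3, 3.3]
grip_width: 19.5
```

Run:
```python
from h import *
from mv import *
p=cap('wrist');o=bot.get_obs();print(o['time'],o['tool_pos'],o['tcp_rot'],o['grip_width'])
save(p,'w_grip');im=cv2.imread('pics/w_grip.png');cv2.imwrite('pics/c5.png',im[60:300])
d=np.array([.1465,.989]);a=np.array([458.9,-217.9]);b=a+d*130
plan([(*a,69,1.424),(*(a+d*20),69,1.424,0,15),(*b,69,1.424,0,30),(*(b+[10,10]),94,1.47)],commit=True)
```

```text
6.6833 [ 458.82881243 -217.97658769   66.21913719] [ 3.14144241e+00 -4.97921171e-05  1.42374036e+00] 19.944983578825536
8 rows
[[0.0, 0.0, -3.0, 0.0, 0.0, 0.0], [10.0, 0.0, -3.0, 0.0, 0.0, 0.0], [20.0, 0.0, -3.0, 0.0, 0.0, 0.0], [47.5, 0.0, -3.0, 0.0, 0.0, 0.0], [75.0, 0.0, -3.0, 0.0, 0.0, 0.0]]
[[27.5, 0.0, 0.0, 0.0, 0.0, 0.0], [55.0, 0.0, 0.0, 0.0, 0.0, 0.0], [66.4, 8.4, -25.0, 0.0, 0.0, -0.046]]
end [487.9 -79.3  94. ] [-3.142  0.     1.47 ]
```

View pics/c5.png

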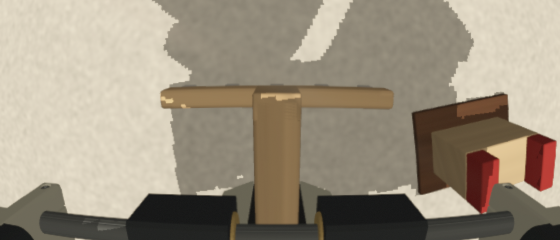

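Picture 5: the handle is held (20 mm), bar square to the tool, from (160,98) to (393,98).

Emit:
step_arm(deltas=[[0.0, 0.0, -3.0, 0.0, 0.0, 0.0], [10.0, 0.0, -3.0, 0.0, 0.0, 0.0], [20.0, 0.0, -3.0, 0.0, 0.0, 0.0], [47.5, 0.0, -3.0, 0.0, 0.0, 0.0], [75.0, 0.0, -3.0, 0.0, 0.0, 0.0]])

```text
time: 7.1
tool_pos: [469.6, -142.6, 68.8]
tcp_rot: [-3.141, -0.0, 1.422]
contact_force: [0.3, 0.1, -0.9]
grip_width: 19.8
```

Emit:
step_arm(deltas=[[27.5, 0.0, 0.0, 0.0, 0.0, 0.0], [55.0, 0.0, 0.0, 0.0, 0.0, 0.0], [66.4, 8.4, -25.0, 0.0, 0.0, -0.046]])

```text
time: 7.35
tool_pos: [483.6, -74.3, 90.4]
tcp_rot: [-3.13, -0.003, 1.472]
contact_force: [-0.6, -0.0, -1.8]
grip_width: 19.8
```

Run:
```python
from h import *
from mv import *
p=cap('wrist');o=bot.get_obs();print(o['time'],o['tool_pos'],o['tcp_rot'],o['grip_width'],o['contact_force'])
save(p,'w_pull')
R=Ro.from_euler('xyz',o['tcp_rot'])
# expected bar ends in tool frame if held as planned: head 55 ahead, z: grasp 6 ahead; bar top 18 below handle centre
for X in [(60,-60,24),(60,60,24),(50,-60,24),(50,60,24),(58,0,-3)]:
    print(X,np.round(proj(p,R.apply(X)+o['tool_pos']),1))
im=cv2.imread('pics/w_pull.png');cv2.imwrite('pics/c6.png',im[0:300])
c=np.array([594,-215.3]);y=np.array([-.078,.997]);g=c+60*y
plan([(*g,94,1.649),(*g,70,1.649,0,15),(*g,66.5,1.649,0,4)])
```

```text
7.4 [489.61862115 -75.11920438  97.03277096] [ 3.13950456e+00 -9.22416440e-04  1.47755032e+00] 20.20530179397378 [3.16608373 0.68676021 2.84681643]
(60, -60, 24) [[164.1 152.3]]
(60, 60, 24) [[410.3 152. ]]
(50, -60, 24) [[165.5 172.5]]
(50, 60, 24) [[408.9 172. ]]
(58, 0, -3) [[289.7 162.8]]
7 rows
[[-16.4, 27.1, 0.0, 0.0, 0.0, -0.045], [-32.8, 54.3, 0.0, 0.0, 0.0, -0.089], [-49.2, 81.4, 0.0, 0.0, 0.0, -0.134], [-65.6, 108.5, 0.0, 0.0, 0.0, -0.179], [-65.6, 108.5, 12.0, 0.0, 0.0, -0.179]]
[[0.0, 0.0, 12.0, 0.0, 0.0, 0.0], [0.0, 0.0, 15.5, 0.0, 0.0, 0.0]]
end [ 589.3 -155.5   66.5] [-3.142  0.     1.649]
```

View pics/c6.png

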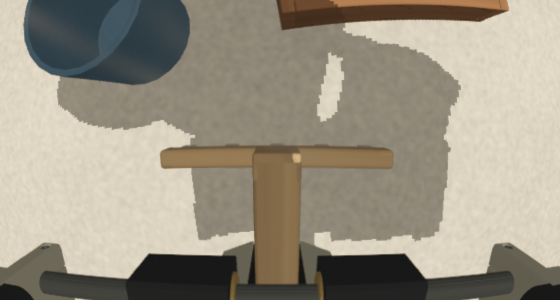

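Picture 6: rake is out, held the same as before (bar 160–393, row 158). Lay it on the rest.

Emit:
step_arm(deltas=[[-16.4, 27.1, 0.0, 0.0, 0.0, -0.045], [-32.8, 54.3, 0.0, 0.0, 0.0, -0.089], [-49.2, 81.4, 0.0, 0.0, 0.0, -0.134], [-65.6, 108.5, 0.0, 0.0, 0.0, -0.179], [-65.6, 108.5, 12.0, 0.0, 0.0, -0.179]])

```text
time: 7.82
tool_pos: [594.9, -159.0, 84.2]
tcp_rot: [3.132, 0.005, 1.65]
contact_force: [0.2, -0.2, -0.9]
grip_width: 19.6
```

Emit:
step_arm(deltas=[[0.0, 0.0, 6.0, 0.0, 0.0, 0.0], [0.0, 0.0, 12.0, 0.0, 0.0, 0.0], [0.0, 0.0, 15.5, 0.0, 0.0, 0.0], [0.0, 0.0, 15.5, 0.0, 0.0, 0.0], [0.0, 0.0, 15.5, 0.0, 0.0, 0.0]])

```text
time: 8.23
tool_pos: [588.5, -154.6, 66.6]
tcp_rot: [-3.141, -0.0, 1.649]
contact_force: [0.8, -0.1, -0.5]
grip_width: 20.0
```

Run:
```python
from h import *
p=cap('side');w=cap('wrist');s=cap('scene');o=bot.get_obs();print(o['time'],o['tool_pos'],o['tcp_rot'],o['grip_width'],o['contact_force'])
a=p['color'][140:220,200:320,::-1];b=s['color'][220:340,200:320,::-1]
cv2.imwrite('pics/c7.png',np.hstack([cv2.resize(a,(400,267),interpolation=2),cv2.resize(w['color'][100:300,:,::-1],(400,143)).repeat(1,0)[:0].reshape(0,400,3) if 0 else cv2.resize(b,(267,267),interpolation=2)]))
```

```text
8.3833 [ 588.9129098  -155.09904755   66.60230198] [ 3.14157054e+00 -1.34633684e-04  1.64901835e+00] 19.419972232186645 [ 0.68350096  0.26364582 -2.56992684]
```

View pics/c7.png

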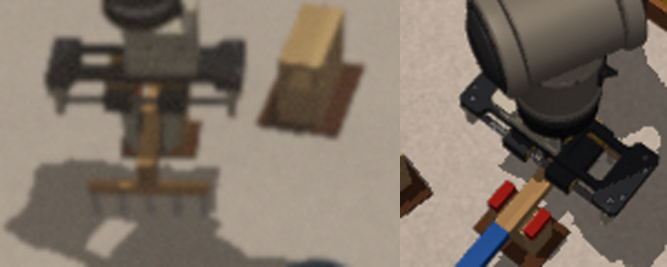

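Picture 7: the handle is in the fork between the prongs, blue part behind the rest. Let go, rise and go to the blue end.

Run:
```python
from mv import *
c=np.array([594,-215.3]);y=np.array([-.078,.997]);g=c+60*y;e=c-57*y
plan([(*g,130,1.649),(*e,130,1.649)])
```

```text
6 rows
[[0.0, 0.0, -31.7, 0.0, 0.0, 0.0], [0.0, 0.0, -63.5, 0.0, 0.0, 0.0], [-29.3, 0.0, -63.5, 0.0, 0.0, 0.0], [-58.5, 0.0, -63.5, 0.0, 0.0, 0.0], [-87.8, 0.0, -63.5, 0.0, 0.0, 0.0]]
[[-29.2, 0.0, 0.0, 0.0, 0.0, 0.0]]
end [ 598.4 -272.1  130. ] [-3.142  0.     1.649]
```

Emit:
step_arm(deltas=[[0, 0, 0, 0, 0, 0], [0, 0, 0, 0, 0, 0], [0, 0, 0, 0, 0, 0], [0, 0, 0, 0, 0, 0], [0, 0, 0, 0, 0, 0]], fingers=60)

```text
time: 8.8
tool_pos: [589.2, -155.6, 66.6]
tcp_rot: [3.141, 0.0, 1.649]
contact_force: [-0.1, 0.9, 0.8]
grip_width: 48.4
```

Emit:
step_arm(deltas=[[0.0, 0.0, -31.7, 0.0, 0.0, 0.0], [0.0, 0.0, -63.5, 0.0, 0.0, 0.0], [-29.3, 0.0, -63.5, 0.0, 0.0, 0.0], [-58.5, 0.0, -63.5, 0.0, 0.0, 0.0], [-87.8, 0.0, -63.5, 0.0, 0.0, 0.0]])

```text
time: 9.22
tool_pos: [596.4, -243.8, 131.1]
tcp_rot: [3.14, 0.001, 1.65]
contact_force: [0.7, -0.0, 0.1]
grip_width: 60.0
```

Emit:
step_arm(deltas=[[-29.2, 0.0, 0.0, 0.0, 0.0, 0.0], [-29.2, 0.0, 0.0, 0.0, 0.0, 0.0], [-29.2, 0.0, 0.0, 0.0, 0.0, 0.0]])

```text
time: 9.47
tool_pos: [597.9, -273.7, 129.6]
tcp_rot: [-3.142, -0.0, 1.646]
contact_force: [-0.1, 1.0, 0.1]
grip_width: 59.5
```

Run:
```python
from h import *
import pickle
p=cap('wrist');o=bot.get_obs();print(o['time'],o['tool_pos'],o['tcp_rot'],o['grip_width'],o['contact_force'])
save(p,'w_rest');pickle.dump((p,o),open('w_rest.pkl','wb'))
im=cv2.imread('pics/w_rest.png');cv2.imwrite('pics/c8.png',cv2.resize(im[0:330],(800,471),interpolation=2))
```

```text
9.5167 [ 597.93431317 -272.37042965  129.61159516] [-3.14119382e+00 -8.44150988e-04  1.64750619e+00] 60.27571249454877 [-0.4122944   1.11477121 -0.44750554]
```

View pics/c8.png

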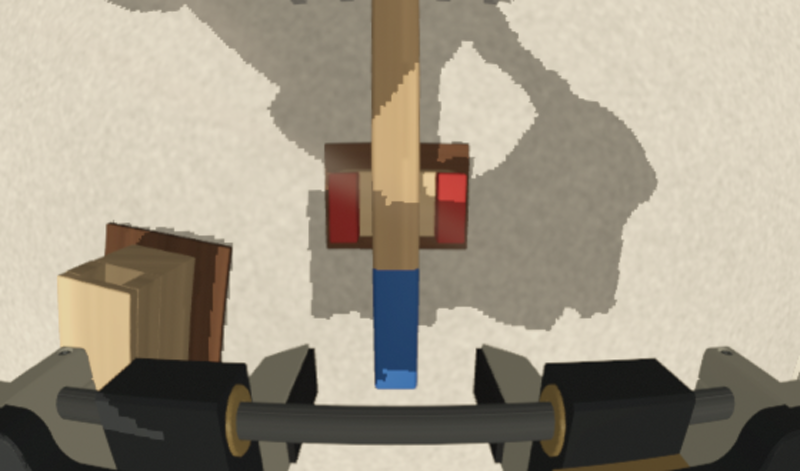

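Picture 8: the handle (cols 373–419) lies in the fork, blue from row 268 to its top end at about row 371/387.

Run:
```python
from h import *
from mv import *
import pickle
p,o=pickle.load(open('w_rest.pkl','rb'));k=.7
P=lambda u,v,z:plane(p,np.array([u,v])*k,z)
for n,u,v,z in [('blue start',396.5,268.5,69),('end',396.5,387,69),('end top?',396.5,371,69),('front',395.5,20,69),('saddle prL',342,208,68),('prR',452,208,68),('hl',372.5,268,69),('hr',419.5,268,69)]: print(n,np.round(P(u,v,z),1))
a=P(396.5,268.5,69);b=P(395.5,20,69);print('yaw',np.arctan2(-(b-a)[0],(b-a)[1]))
y=np.array([-.078,.997]);e=a[:2]-30*y;print('grip',e)
plan([(*e,95,1.647),(*e,66,1.647,0,15)])
```

```text
blue start [ 596.7 -242.9   69. ]
end [ 601.  -299.8   69. ]
end top? [ 600.4 -291.3   69. ]
front [ 588.4 -137.    69. ]
saddle prL [ 571.9 -218.6   68. ]
prR [ 618.1 -215.2   68. ]
hl [ 586.5 -243.5   69. ]
hr [ 606.6 -242.    69. ]
yaw 0.07837382372188664
grip [ 599.08323642 -272.8309743 ]
3 rows
[[-0.8, 0.6, 35.0, 0.0, 0.0, 0.002], [-0.8, 0.6, 49.5, 0.0, 0.0, 0.002], [-0.8, 0.6, 64.0, 0.0, 0.0, 0.002]]
end [ 599.1 -272.9   66. ] [-3.142  0.     1.647]
```

Emit:
step_arm(deltas=[[-0.8, 0.6, 35.0, 0.0, 0.0, 0.002], [-0.8, 0.6, 49.5, 0.0, 0.0, 0.002], [-0.8, 0.6, 64.0, 0.0, 0.0, 0.002], [-0.8, 0.6, 64.0, 0.0, 0.0, 0.002], [-0.8, 0.6, 64.0, 0.0, 0.0, 0.002]])

```text
time: 9.93
tool_pos: [598.7, -271.5, 65.6]
tcp_rot: [-3.14, -0.001, 1.648]
contact_force: [0.3, -0.8, -0.1]
grip_width: 60.0
```

Emit:
step_arm(deltas=[[0, 0, 0, 0, 0, 0], [0, 0, 0, 0, 0, 0], [0, 0, 0, 0, 0, 0], [0, 0, 0, 0, 0, 0], [0, 0, 0, 0, 0, 0]], fingers=0)

```text
time: 10.35
tool_pos: [599.1, -273.0, 66.6]
tcp_rot: [3.141, 0.0, 1.647]
contact_force: [0.5, -0.7, -0.4]
grip_width: 31.2
```

Emit:
step_arm(deltas=[[0, 0, 0, 0, 0, 0], [0, 0, 0, 0, 0, 0], [0, 0, 0, 0, 0, 0], [0, 0, 0, 0, 0, 0], [0, 0, 0, 0, 0, 0]])

```text
time: 10.77
tool_pos: [598.9, -273.0, 66.2]
tcp_rot: [3.141, 0.0, 1.647]
contact_force: [-0.7, 0.3, 2.4]
grip_width: 19.6
```

```bash
cat >> mv.py <<'E'
B=json.load(open('bed.json'))
def rk(x,y,z,extra=0,tilt=0,v=None,yaw=0):
    "TCP pose for rake tips at bed-frame x,y and world height z, gripped 172 behind"
    h=Ro.from_euler('z',B[2])
    g=h.apply([x,y,0])-Ro.from_euler('z',B[2]+yaw).apply([0,172,0])+[B[0],B[1],0]
    return (g[0],g[1],z+66,np.pi/2+B[2]+yaw,tilt)+((v,) if v else ())
E
python3 - <<'E'
from h import *
from mv import *
o=bot.get_obs();print(o['time'],o['tool_pos'],o['tcp_rot'],o['grip_width'],o['contact_force'],o['moment'])
plan([(599.1,-272.9,96,1.647,0,15),(*rk(0,-170,66)[:4],0,35)])
E
```

```text
10.7667 [ 598.93343471 -273.01387273   66.16625938] [3.14147537e+00 7.36393347e-05 1.64678314e+00] 19.624485465559548 [-0.74485601  0.26629646  2.38447603] [-0.04395292  0.18201425 -0.00565815]
7 rows
[[0.0, 0.0, -15.0, 0.0, 0.0, 0.0], [0.0, 0.0, -30.0, 0.0, 0.0, 0.0], [31.0, 1.0, -37.2, 0.0, 0.0, 0.002], [62.0, 1.9, -44.4, 0.0, 0.0, 0.003], [92.9, 2.9, -51.6, 0.0, 0.0, 0.005]]
[[31.0, 0.8, -7.2, 0.0, 0.0, 0.001], [62.0, 1.6, -14.4, 0.0, 0.0, 0.003]]
end [ 592.1 -118.1  132. ] [-3.142  0.     1.639]
```

Emit:
step_arm(deltas=[[0.0, 0.0, -15.0, 0.0, 0.0, 0.0], [0.0, 0.0, -30.0, 0.0, 0.0, 0.0], [31.0, 1.0, -37.2, 0.0, 0.0, 0.002], [62.0, 1.9, -44.4, 0.0, 0.0, 0.003], [92.9, 2.9, -51.6, 0.0, 0.0, 0.005]])

```text
time: 11.18
tool_pos: [594.3, -179.4, 117.5]
tcp_rot: [-3.141, -0.0, 1.64]
contact_force: [1.2, 0.9, -1.2]
grip_width: 19.8
```

Emit:
step_arm(deltas=[[31.0, 0.8, -7.2, 0.0, 0.0, 0.001], [62.0, 1.6, -14.4, 0.0, 0.0, 0.003], [62.0, 1.6, -14.4, 0.0, 0.0, 0.003], [62.0, 1.6, -14.4, 0.0, 0.0, 0.003], [62.0, 1.6, -14.4, 0.0, 0.0, 0.003]])

```text
time: 11.6
tool_pos: [592.0, -118.4, 131.8]
tcp_rot: [-3.142, 0.0, 1.639]
contact_force: [0.2, -0.0, -1.2]
grip_width: 19.5
```

Run:
```python
from h import *
p=cap('side');s=cap('scene');w=cap('wrist');o=bot.get_obs();print(o['time'],o['tool_pos'],o['tcp_rot'],o['contact_force'],o['moment'])
import pickle;pickle.dump((p,s,o),open('hold.pkl','wb'))
R=Ro.from_euler('xyz',o['tcp_rot'])
X=np.array([R.apply(v)+o['tool_pos'] for v in [(172,-60,24),(172,60,24),(172,-54,66),(172,54,66),(172,0,-3)]])
a,b=proj(p,X),proj(s,X);print(np.round(a,1).tolist(),np.round(b,1).tolist())
def crop(im,c,n): 
    x,y=(c.mean(0)).astype(int);q=im['color'][y-n:y+n,x-n:x+n,::-1];print(x-n,y-n);return cv2.resize(q,(400,400),interpolation=2)
cv2.imwrite('pics/c9.png',np.hstack([crop(p,a,35),crop(s,b,40)]))
cv2.imwrite('pics/c9b.png',w['color'][...,::-1])
```

```text
11.75 [ 591.80622258 -119.29824178  131.45860645] [-3.14095477e+00 -1.05914930e-04  1.63734185e+00] [ 0.23973942  0.59047258 -2.22199541] [-0.19183297  0.12504313  0.00457139]
[[254.1, 210.8], [213.6, 209.7], [252.9, 221.2], [217.2, 220.2], [233.1, 203.4]] [[307.7, 209.4], [349.1, 237.7], [308.7, 219.7], [344.9, 244.7], [329.1, 217.5]]
199 178
287 185
```

View pics/c9.png

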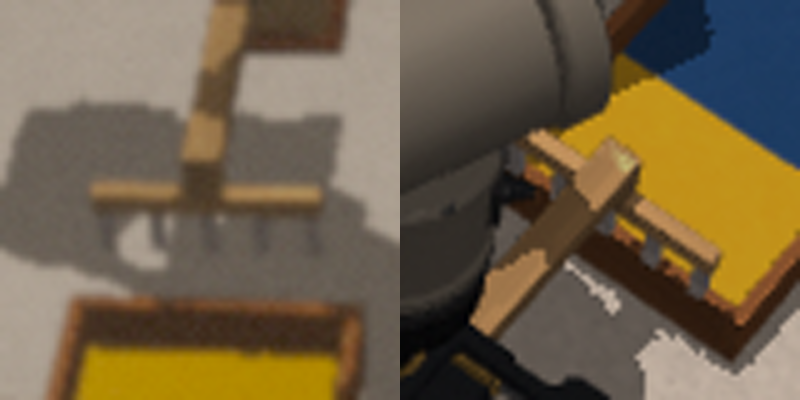

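Picture 9: held level in both views (within about 1 px of prediction). Now over the heap and down behind the upper pair.

Run:
```python
from mv import *
plan([rk(0,30,66,v=33),rk(0,118,66,v=25)])
```

```text
11 rows
[[28.6, 0.0, 0.0, 0.0, 0.0, 0.0], [57.2, 0.0, 0.0, 0.0, 0.0, 0.0], [85.7, 0.0, 0.0, 0.0, 0.0, 0.0], [114.3, 0.0, 0.0, 0.0, 0.0, 0.0], [142.9, -0.1, 0.0, 0.0, 0.0, 0.0]]
[[28.6, 0.0, 0.0, 0.0, 0.0, 0.0], [57.1, 0.0, 0.0, 0.0, 0.0, 0.0], [79.1, 0.0, 0.0, 0.0, 0.0, 0.0], [101.1, 0.0, 0.0, 0.0, 0.0, 0.0], [123.1, 0.0, 0.0, 0.0, 0.0, 0.0]]
[[22.0, 0.0, 0.0, 0.0, 0.0, 0.0]]
end [572.4 169.3 132. ] [-3.142  0.     1.639]
```

Emit:
step_arm(deltas=[[28.6, 0.0, 0.0, 0.0, 0.0, 0.0], [57.2, 0.0, 0.0, 0.0, 0.0, 0.0], [85.7, 0.0, 0.0, 0.0, 0.0, 0.0], [114.3, 0.0, 0.0, 0.0, 0.0, 0.0], [142.9, -0.1, 0.0, 0.0, 0.0, 0.0]])

```text
time: 12.17
tool_pos: [582.1, 24.5, 131.6]
tcp_rot: [-3.141, -0.0, 1.637]
contact_force: [-0.2, 0.5, -1.4]
grip_width: 19.8
```

Emit:
step_arm(deltas=[[28.6, 0.0, 0.0, 0.0, 0.0, 0.0], [57.1, 0.0, 0.0, 0.0, 0.0, 0.0], [79.1, 0.0, 0.0, 0.0, 0.0, 0.0], [101.1, 0.0, 0.0, 0.0, 0.0, 0.0], [123.1, 0.0, 0.0, 0.0, 0.0, 0.0]])

```text
time: 12.58
tool_pos: [573.9, 147.4, 131.6]
tcp_rot: [-3.141, 0.0, 1.638]
contact_force: [0.6, 0.7, -2.2]
grip_width: 19.6
```

Emit:
step_arm(deltas=[[22.0, 0.0, 0.0, 0.0, 0.0, 0.0], [22.0, 0.0, 0.0, 0.0, 0.0, 0.0], [22.0, 0.0, 0.0, 0.0, 0.0, 0.0]])

```text
time: 12.83
tool_pos: [572.3, 169.2, 131.6]
tcp_rot: [-3.141, 0.0, 1.64]
contact_force: [-0.3, -0.8, -1.4]
grip_width: 19.4
```

Run:
```python
from h import *
from mv import *
p=cap('wrist');s=cap('side');o=bot.get_obs();print(o['time'],o['tool_pos'],o['contact_force'])
import pickle;pickle.dump((p,s,o),open('ins.pkl','wb'))
X=Ro.from_euler('z',B[2]).apply([(0,36,164),(60,120,105),(-60,120,105),(54,118,66),(-54,118,66)])+[B[0],B[1],0]
print(np.round(proj(s,X),1).tolist(),np.round(proj(p,X),1).tolist())
im=np.full((480,800,3),0,np.uint8);im[:286,:400]=cv2.resize(p['color'][:400,:,::-1],(400,286),interpolation=3)
im[:480,400:]=cv2.resize(s['color'][240:336,185:265,::-1],(400,480),interpolation=2);cv2.imwrite('pics/c10.png',im)
```

```text
12.9333 [572.53550209 168.01004718 131.67422144] [ 0.63864229 -0.04858497 -1.94381341]
[[221.3, 248.2], [194.7, 288.3], [242.5, 290.1], [199.2, 297.5], [241.3, 299.1]] [[274.7, 70.5], [389.1, -56.6], [161.8, -56.1], [361.4, -28.8], [190.0, -28.4]]
```

View pics/c10.png

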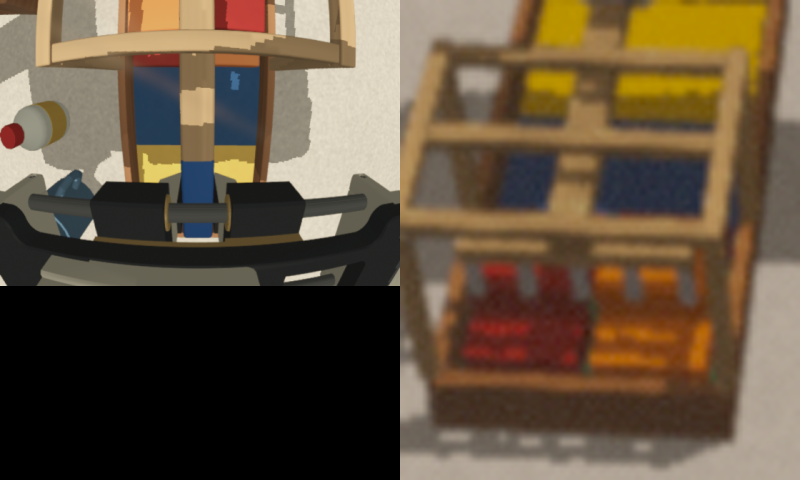

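Picture 10: the rake hangs level under the guard, bar just behind/over the upper pair, within 1 px of prediction; tips perhaps 2 mm low. Lower behind the upper pair and pull it off.

Run:
```python
from mv import *
plan([rk(0,118,39,v=9.1)]); plan([rk(0,28,39,v=9)])
```

```text
3 rows
[[0.0, 0.0, 9.0, 0.0, 0.0, 0.0], [0.0, 0.0, 18.0, 0.0, 0.0, 0.0], [0.0, 0.0, 27.0, 0.0, 0.0, 0.0]]
end [572.4 169.3 105. ] [-3.142  0.     1.639]
10 rows
[[-9.0, 0.0, 0.0, 0.0, 0.0, 0.0], [-18.0, 0.0, 0.0, 0.0, 0.0, 0.0], [-27.0, 0.0, 0.0, 0.0, 0.0, 0.0], [-36.0, 0.0, 0.0, 0.0, 0.0, 0.0], [-45.0, 0.0, 0.0, 0.0, 0.0, 0.0]]
[[-9.0, 0.0, 0.0, 0.0, 0.0, 0.0], [-18.0, 0.0, 0.0, 0.0, 0.0, 0.0], [-27.0, 0.0, 0.0, 0.0, 0.0, 0.0], [-36.0, 0.0, 0.0, 0.0, 0.0, 0.0], [-45.0, 0.0, 0.0, 0.0, 0.0, 0.0]]
end [578.5  79.5 105. ] [-3.142  0.     1.639]
```

Emit:
step_arm(deltas=[[0.0, 0.0, 9.0, 0.0, 0.0, 0.0], [0.0, 0.0, 18.0, 0.0, 0.0, 0.0], [0.0, 0.0, 27.0, 0.0, 0.0, 0.0], [0.0, 0.0, 27.0, 0.0, 0.0, 0.0], [0.0, 0.0, 27.0, 0.0, 0.0, 0.0]])

```text
time: 13.35
tool_pos: [571.8, 168.7, 103.8]
tcp_rot: [-3.139, 0.0, 1.638]
contact_force: [0.0, -0.1, -0.8]
grip_width: 19.8
```

Emit:
step_arm(deltas=[[-9.0, 0.0, 0.0, 0.0, 0.0, 0.0], [-18.0, 0.0, 0.0, 0.0, 0.0, 0.0], [-27.0, 0.0, 0.0, 0.0, 0.0, 0.0], [-36.0, 0.0, 0.0, 0.0, 0.0, 0.0], [-45.0, 0.0, 0.0, 0.0, 0.0, 0.0]])

```text
time: 13.77
tool_pos: [575.6, 123.0, 105.3]
tcp_rot: [3.141, -0.0, 1.638]
contact_force: [-0.1, -0.3, -1.6]
grip_width: 19.7
```

Emit:
step_arm(deltas=[[-9.0, 0.0, 0.0, 0.0, 0.0, 0.0], [-18.0, 0.0, 0.0, 0.0, 0.0, 0.0], [-27.0, 0.0, 0.0, 0.0, 0.0, 0.0], [-36.0, 0.0, 0.0, 0.0, 0.0, 0.0], [-45.0, 0.0, 0.0, 0.0, 0.0, 0.0]])

```text
time: 14.18
tool_pos: [578.5, 78.4, 105.0]
tcp_rot: [3.142, 0.0, 1.639]
contact_force: [0.7, -0.8, -0.6]
grip_width: 19.5
```

```bash
cat >> h.py <<'E'
def blobs(p,Bd,side=None):
    "rectify the picture onto bed-frame plane z=33, 2 px/mm, and report red/orange regions"
    xs=np.arange(-78,78,.5);ys=np.arange(158,-158,-.5);X,Y=np.meshgrid(xs,ys)
    W=Ro.from_euler('z',Bd[2]).apply(np.c_[X.ravel(),Y.ravel(),0*X.ravel()+33])+[Bd[0],Bd[1],0]
    u=proj(p,W).reshape(*X.shape,2).astype(np.float32)
    im=cv2.remap(np.ascontiguousarray(p['color'][...,::-1]),u[...,0],u[...,1],cv2.INTER_LINEAR)
    h=cv2.cvtColor(im,cv2.COLOR_BGR2HSV);out=[]
    for n,m in (('red',((h[...,0]<4)|(h[...,0]>174))&(h[...,1]>170)&(h[...,2]>50)),('orange',(h[...,0]>=6)&(h[...,0]<18)&(h[...,1]>175)&(h[...,2]>110))):
        m=cv2.morphologyEx(m.astype(np.uint8),cv2.MORPH_OPEN,np.ones((5,5)))
        k,l,st,c=cv2.connectedComponentsWithStats(m)
        for s in st[1:]:
            if s[4]>400: out.append((n,'x %.0f..%.0f y %.0f..%.0f'%(-78+s[0]/2,-78+(s[0]+s[2])/2,158-(s[1]+s[3])/2,158-s[1]/2),int(s[4]/4)))
    return im,out
E
python3 - <<'E'
from h import *
from mv import B
r=[]
for n in ['wrist','side','scene']:
    p=cap(n);im,o=blobs(p,B);print(n,*o,sep='\n');r.append(cv2.resize(im,(260,526),interpolation=2))
o=bot.get_obs();print(o['time'],o['tool_pos'],o['contact_force'],o['grip_width'])
cv2.imwrite('pics/c11.png',np.hstack(r))
E
```

```text
wrist
('red', 'x 16..68 y -20..8', 1353)
side
('red', 'x 1..62 y 97..138', 1965)
('red', 'x -52..-8 y 61..82', 693)
('orange', 'x -67..-4 y 94..140', 2616)
('orange', 'x -1..62 y 57..82', 1481)
('orange', 'x 24..61 y -34..-24', 313)
scene
('red', 'x 57..66 y 117..138', 105)
('red', 'x 4..54 y 86..130', 1873)
('red', 'x -50..-32 y 70..81', 161)
('red', 'x -2..65 y -12..32', 2120)
('orange', 'x -64..-52 y 109..132', 204)
('orange', 'x -47..-3 y 116..132', 554)
('orange', 'x -48..-3 y 98..115', 625)
('orange', 'x 2..62 y 61..82', 860)
('orange', 'x 52..62 y 42..58', 140)
('orange', 'x 26..45 y 42..52', 163)
14.3333 [578.49522089  78.63865823 105.00110593] [-0.39918691  1.36196109 -1.72641541] 19.482506863828704
```

View pics/c11.png

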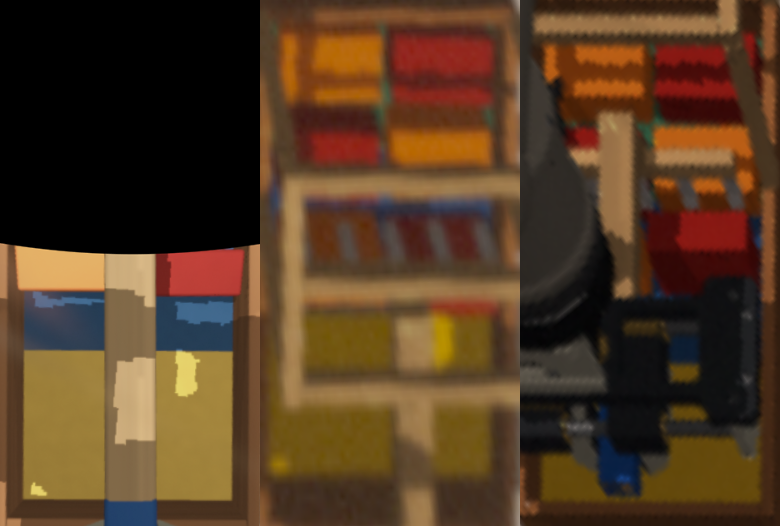

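Picture 11: bottom rows are intact (side view), the upper pair has come off the front and leans, rear raised against the tines (wrist view front edge about y=-18). Pull a little more, then lift so they drop flat.

Run:
```python
from mv import *
plan([rk(0,0,39,v=9.4)]); plan([rk(0,0,70,v=11),rk(0,23,72,v=15)]);
```

```text
3 rows
[[-9.3, 0.0, 0.0, 0.0, 0.0, 0.0], [-18.6, 0.0, 0.0, 0.0, 0.0, 0.0], [-28.0, 0.0, 0.0, 0.0, 0.0, 0.0]]
end [580.4  51.5 105. ] [-3.142  0.     1.639]
5 rows
[[0.0, 0.0, -10.3, 0.0, 0.0, 0.0], [0.0, 0.0, -20.6, 0.0, 0.0, 0.0], [0.0, 0.0, -31.0, 0.0, 0.0, 0.0], [11.5, 0.0, -32.0, 0.0, 0.0, 0.0], [23.0, 0.0, -33.0, 0.0, 0.0, 0.0]]
end [578.8  74.5 138. ] [-3.142  0.     1.639]
```

Emit:
step_arm(deltas=[[-9.3, 0.0, 0.0, 0.0, 0.0, 0.0], [-18.6, 0.0, 0.0, 0.0, 0.0, 0.0], [-28.0, 0.0, 0.0, 0.0, 0.0, 0.0], [-28.0, 0.0, 0.0, 0.0, 0.0, 0.0]])

```text
time: 14.67
tool_pos: [580.6, 49.6, 105.1]
tcp_rot: [3.141, 0.001, 1.638]
contact_force: [0.1, -0.1, -1.4]
grip_width: 19.7
```

Emit:
step_arm(deltas=[[0.0, 0.0, -10.3, 0.0, 0.0, 0.0], [0.0, 0.0, -20.6, 0.0, 0.0, 0.0], [0.0, 0.0, -31.0, 0.0, 0.0, 0.0], [11.5, 0.0, -32.0, 0.0, 0.0, 0.0], [23.0, 0.0, -33.0, 0.0, 0.0, 0.0]])

```text
time: 15.08
tool_pos: [579.3, 75.2, 139.4]
tcp_rot: [3.139, -0.0, 1.638]
contact_force: [-0.1, 0.6, -1.0]
grip_width: 19.7
```

```bash
cat >> h.py <<'E'
def strip(p,Bd,x,z=33):
    "class string along y from +150 to -150 every 3 mm: R red O orange B blue Y yellow G green w wood/grey d dark"
    ys=np.arange(150,-151,-3.);W=Ro.from_euler('z',Bd[2]).apply(np.c_[0*ys+x,ys,0*ys+z])+[Bd[0],Bd[1],0]
    u=proj(p,W).astype(np.float32)
    im=cv2.remap(np.ascontiguousarray(p['color'][...,::-1]),u[None,:,0],u[None,:,1],cv2.INTER_LINEAR)
    H=cv2.cvtColor(im,cv2.COLOR_BGR2HSV)[0];ok=(u[:,0]>1)&(u[:,0]<558)&(u[:,1]>1)&(u[:,1]<418);r=''
    for (h,s,v),k in zip(H.astype(int),ok):
        c='.' if not k else 'w' if s<120 else 'R' if (h<5 or h>174) else 'O' if h<17 else 'Y' if h<36 else 'G' if h<95 else 'B'
        r+=c.lower() if v<110 and c!='.' else c
    out=[];i=0
    for j in range(1,len(r)+1):
        if j==len(r) or r[j]!=r[i]: out.append('%s%d..%d'%(r[i],ys[i],ys[j-1]));i=j
    return ' '.join(out)
def look(Bd,names=('wrist','side','scene'),xs=(-35,-20,20,35),z=33):
    for n in names:
        p=cap(n)
        for x in xs: print(n,x,strip(p,Bd,x,z))
    o=bot.get_obs();print(np.round(o['time'],2),np.round(o['tool_pos'],1),np.round(o['contact_force'],1),np.round(o['grip_width'],1))
E
python3 - <<'E'
from h import *
from mv import B
look(B)
E
```

```text
wrist -35 .150..15 B12..-12 O-15..-15 Y-18..-18 O-21..-54 Y-57..-141 o-144..-150
wrist -20 .150..15 B12..-12 O-15..-15 Y-18..-21 O-24..-54 Y-57..-141 o-144..-150
wrist 20 .150..15 b12..-9 w-12..-12 R-15..-48 r-51..-51 Y-54..-141 y-144..-144 o-147..-150
wrist 35 .150..15 b12..3 B0..-3 b-6..-9 B-12..-12 R-15..-48 r-51..-51 Y-54..-141 y-144..-144 o-147..-150
side -35 O150..144 o141..141 O138..132 Y129..129 O126..96 o93..90 r87..81 R78..63 o60..54 Y51..45 O42..42 w39..36 b33..12 w9..6 o3..-6 O-9..-12 Y-15..-18 O-21..-27 o-30..-36 Y-39..-57 y-60..-66 o-69..-69 O-72..-72 Y-75..-117 y-120..-129 o-132..-150
side -20 O150..144 o141..141 O138..132 Y129..129 O126..123 Y120..120 O117..96 o93..87 r84..78 R75..63 o60..54 Y51..45 O42..42 w39..36 b33..12 w9..6 o3..-9 O-12..-12 Y-15..-18 w-21..-30 o-33..-36 Y-39..-57 y-60..-66 o-69..-69 O-72..-72 Y-75..-120 y-123..-129 o-132..-150
side 20 O150..144 o141..141 r138..138 R135..117 r114..105 R102..99 O96..96 o93..84 O81..57 o54..54 O51..51 Y48..45 O42..42 w39..6 r3..3 o0..-6 O-9..-9 Y-12..-18 O-21..-24 o-27..-45 w-48..-60 o-63..-66 y-69..-69 O-72..-75 Y-
[... 374 characters left out ...]
O108..39 o36..30 w27..27 o24..24 w21..15 o12..6 w3..-84 b-87..-117 w-120..-120 y-123..-141 o-144..-150
scene -20 o150..150 O147..138 o135..132 O129..117 o114..6 w3..-9 y-12..-21 w-24..-93 b-96..-120 y-123..-144 o-147..-150
scene 20 o150..150 O147..141 o138..132 R129..123 r120..111 R108..102 r99..99 o96..96 O93..84 o81..78 O75..66 o63..60 O57..48 o45..30 w27..27 b24..6 w3..-21 r-24..-45 w-48..-60 y-63..-69 Y-72..-72 w-75..-81 y-84..-84 Y-87..-90 y-93..-144 o-147..-150
scene 35 o150..150 O147..141 o138..132 R129..120 r117..111 R108..102 r99..99 o96..96 O93..84 o81..72 O69..66 o63..60 O57..45 o42..30 w27..27 b24..18 w15..-81 y-84..-141 o-144..-150
15.23 [578.3  76.  137.9] [ 0.4  0.2 -2.2] 19.7
```

The pair now lies flat at y ≈ -14…-54 (wrist strips). Lower behind it and rake it to the yellow field.

Run:
```python
from mv import *
plan([rk(0,15,11,v=16)]); plan([rk(0,-77,11,v=9.3)]);
```

```text
4 rows
[[-2.0, 0.0, 15.3, 0.0, 0.0, 0.0], [-4.0, 0.0, 30.5, 0.0, 0.0, 0.0], [-6.0, 0.0, 45.8, 0.0, 0.0, 0.0], [-8.0, 0.0, 61.0, 0.0, 0.0, 0.0]]
end [579.4  66.5  77. ] [-3.142  0.     1.639]
10 rows
[[-9.2, 0.0, 0.0, 0.0, 0.0, 0.0], [-18.4, 0.0, 0.0, 0.0, 0.0, 0.0], [-27.6, 0.0, 0.0, 0.0, 0.0, 0.0], [-36.8, 0.0, 0.0, 0.0, 0.0, 0.0], [-46.0, 0.0, 0.0, 0.0, 0.0, 0.0]]
[[-9.2, 0.0, 0.0, 0.0, 0.0, 0.0], [-18.4, 0.0, 0.0, 0.0, 0.0, 0.0], [-27.6, 0.0, 0.0, 0.0, 0.0, 0.0], [-36.8, 0.0, 0.0, 0.0, 0.0, 0.0], [-46.0, 0.0, 0.0, 0.0, 0.0, 0.0]]
end [585.6 -25.3  77. ] [-3.142  0.     1.639]
```

Emit:
step_arm(deltas=[[-2.0, 0.0, 15.3, 0.0, 0.0, 0.0], [-4.0, 0.0, 30.5, 0.0, 0.0, 0.0], [-6.0, 0.0, 45.8, 0.0, 0.0, 0.0], [-8.0, 0.0, 61.0, 0.0, 0.0, 0.0], [-8.0, 0.0, 61.0, 0.0, 0.0, 0.0]])

```text
time: 15.65
tool_pos: [577.6, 66.3, 73.9]
tcp_rot: [-3.136, -0.001, 1.638]
contact_force: [-0.8, 0.9, -0.7]
grip_width: 19.7
```

Emit:
step_arm(deltas=[[-9.2, 0.0, 0.0, 0.0, 0.0, 0.0], [-18.4, 0.0, 0.0, 0.0, 0.0, 0.0], [-27.6, 0.0, 0.0, 0.0, 0.0, 0.0], [-36.8, 0.0, 0.0, 0.0, 0.0, 0.0], [-46.0, 0.0, 0.0, 0.0, 0.0, 0.0]])

```text
time: 16.07
tool_pos: [582.8, 19.3, 77.7]
tcp_rot: [3.14, 0.0, 1.638]
contact_force: [-0.6, 0.3, -0.6]
grip_width: 19.8
```

Emit:
step_arm(deltas=[[-9.2, 0.0, 0.0, 0.0, 0.0, 0.0], [-18.4, 0.0, 0.0, 0.0, 0.0, 0.0], [-27.6, 0.0, 0.0, 0.0, 0.0, 0.0], [-36.8, 0.0, 0.0, 0.0, 0.0, 0.0], [-46.0, 0.0, 0.0, 0.0, 0.0, 0.0]])

```text
time: 16.48
tool_pos: [585.6, -26.3, 77.1]
tcp_rot: [3.141, -0.0, 1.639]
contact_force: [0.5, 0.9, -1.4]
grip_width: 19.9
```

Run:
```python
from h import *
from mv import B
look(B,('wrist','side'))
```

```text
wrist -35 .150..-108 O-111..-120 o-123..-123 Y-126..-150
wrist -20 .150..-108 O-111..-120 o-123..-123 Y-126..-150
wrist 20 .150..-108 R-111..-117 r-120..-123 Y-126..-150
wrist 35 .150..-108 R-111..-120 r-123..-123 Y-126..-150
side -35 O150..144 o141..141 O138..96 o93..93 r90..81 R78..63 o60..54 Y51..45 O42..42 w39..33 b30..3 w0..-6 O-9..-9 Y-12..-15 w-18..-27 Y-30..-51 y-54..-57 w-60..-66 o-69..-69 O-72..-72 Y-75..-78 O-81..-87 Y-90..-99 O-102..-120 Y-123..-123 y-126..-129 o-132..-138 w-141..-141 o-144..-150
side -20 O150..147 o144..141 O138..126 Y123..123 O120..96 o93..93 r90..78 R75..63 o60..54 O51..51 Y48..48 O45..42 w39..33 b30..3 w0..-6 o-9..-9 Y-12..-15 w-18..-27 Y-30..-54 y-57..-63 o-66..-69 O-72..-72 Y-75..-81 O-84..-90 Y-93..-99 O-102..-120 Y-123..-123 y-126..-126 o-129..-150
side 20 O150..144 o141..141 r138..138 R135..117 r114..105 R102..99 O96..96 o93..84 O81..60 o57..54 O51..51 Y48..48 O45..42 w39..33 b30..3 w0..-6 O-9..-9 Y-12..-15 w-18..-27 Y-30..-51 y-54..-54 w-57..-66 o-69..-69 O-72..-75 Y-78..-81 O-84..-90 Y-93..-93 O-96..-105 R-108..-111 O-114..-123 Y-126..-126 o-129..-150
side 35 O150..147 o144..141 r138..138 R135..114 r111..108 R105..99 O96..96 o93..84 O81..60 o57..54 O51..48 Y45..45 w42..36 b33..3 w0..-6 O-9..-9 Y-12..-15 w-18..-27 Y-30..-54 y-57..-57 o-60..-72 Y-75..-93 O-96..-105 R-108..-114 O-117..-123 o-126..-150
16.58 [585.8 -27.   77. ] [-0.4  0.1 -0.9] 19.8
```

Pair is in yellow at y ≈ -80…-120. Now the near row: lift, go over and down into the gap at y = 90.

Run:
```python
from mv import *
plan([rk(0,-71,11,v=10),rk(0,-60,50,v=20),rk(0,70,50,v=30),rk(0,90,48,v=20)])
```

```text
11 rows
[[6.0, 0.0, 0.0, 0.0, 0.0, 0.0], [9.7, 0.0, -13.0, 0.0, 0.0, 0.0], [13.4, 0.0, -26.0, 0.0, 0.0, 0.0], [17.0, 0.0, -39.0, 0.0, 0.0, 0.0], [43.0, 0.0, -39.0, 0.0, 0.0, 0.0]]
[[26.0, 0.0, 0.0, 0.0, 0.0, 0.0], [52.0, 0.0, 0.0, 0.0, 0.0, 0.0], [78.0, 0.0, 0.0, 0.0, 0.0, 0.0], [104.0, 0.0, 0.0, 0.0, 0.0, 0.0], [114.0, 0.0, 1.0, 0.0, 0.0, 0.0]]
[[10.0, 0.0, 1.0, 0.0, 0.0, 0.0]]
end [574.3 141.3 114. ] [-3.142  0.     1.639]
```

Emit:
step_arm(deltas=[[6.0, 0.0, 0.0, 0.0, 0.0, 0.0], [9.7, 0.0, -13.0, 0.0, 0.0, 0.0], [13.4, 0.0, -26.0, 0.0, 0.0, 0.0], [17.0, 0.0, -39.0, 0.0, 0.0, 0.0], [43.0, 0.0, -39.0, 0.0, 0.0, 0.0]])

```text
time: 17.0
tool_pos: [584.4, 15.9, 118.6]
tcp_rot: [3.137, 0.002, 1.637]
contact_force: [1.8, -0.4, -0.2]
grip_width: 19.7
```

Emit:
step_arm(deltas=[[26.0, 0.0, 0.0, 0.0, 0.0, 0.0], [52.0, 0.0, 0.0, 0.0, 0.0, 0.0], [78.0, 0.0, 0.0, 0.0, 0.0, 0.0], [104.0, 0.0, 0.0, 0.0, 0.0, 0.0], [114.0, 0.0, 1.0, 0.0, 0.0, 0.0]])

```text
time: 17.42
tool_pos: [574.0, 135.3, 115.2]
tcp_rot: [3.142, -0.001, 1.642]
contact_force: [-0.0, 0.9, -1.2]
grip_width: 19.5
```

Emit:
step_arm(deltas=[[10.0, 0.0, 1.0, 0.0, 0.0, 0.0], [10.0, 0.0, 1.0, 0.0, 0.0, 0.0], [10.0, 0.0, 1.0, 0.0, 0.0, 0.0]])

```text
time: 17.67
tool_pos: [574.0, 141.2, 113.8]
tcp_rot: [-3.141, 0.0, 1.64]
contact_force: [0.4, 0.3, -1.8]
grip_width: 19.9
```

Run:
```python
from h import *
from mv import B
look(B,('wrist',),xs=(-35,35));
s=cap('side')
print(np.round(proj(s,Ro.from_euler('z',B[2]).apply([(60,90,90),(-60,90,90),(54,90,48),(-54,90,48)])+[B[0],B[1],0]),1).tolist())
cv2.imwrite('pics/c12.png',cv2.resize(s['color'][235:340,180:270,::-1],(514,600),interpolation=2))
```

```text
wrist -35 .150..72 R69..39 r36..36 w33..33 B30..27 w24..18 b15..6 w3..-15 b-18..-42 w-45..-45 Y-48..-72 O-75..-99 w-102..-132 y-135..-135 Y-138..-147 w-150..-150
wrist 35 .150..72 O69..51 Y48..42 O39..36 B33..24 b21..6 B3..-15 b-18..-30 w-33..-45 Y-48..-72 o-75..-75 r-78..-81 R-84..-99 w-102..-126 y-129..-135 Y-138..-150
17.72 [574.3 140.6 113.9] [-0.2 -0.1 -1.3] 19.1
[[197.7, 282.8], [244.3, 284.5], [202.1, 293.2], [243.1, 294.7]]
```

View pics/c12.png

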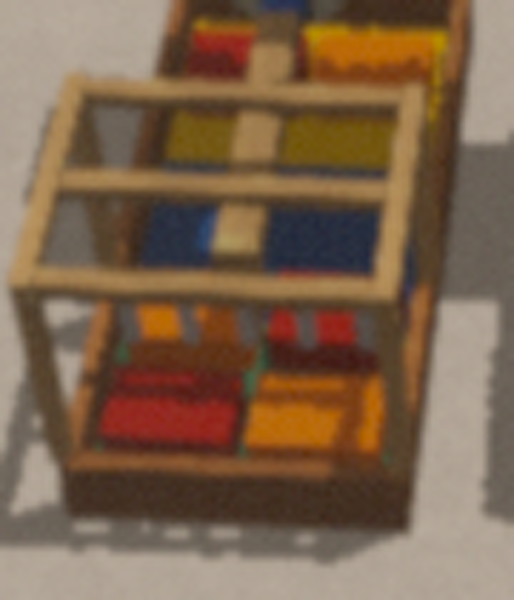

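Picture 12: the yellow pair lies flat up front, tines hang (rows 305–340) above the gap between the two bottom rows; gap edges at row about 343 and 371 of the crop.

Run:
```python
from h import *
from mv import *
s=cap('side')
for x,r in ((30,(343,371)),(-30,(346,375))):
    for y in (80,84,96,100): print(x,y,np.round((proj(s,Ro.from_euler('z',B[2]).apply([(x,y,33)])+[B[0],B[1],0])[0,1]-235)*600/105,0))
plan([rk(0,90,22,v=8.7)]);plan([rk(0,90,11,v=5.6)])
```

```text
30 80 338.0
30 84 344.0
30 96 365.0
30 100 372.0
-30 80 342.0
-30 84 349.0
-30 96 370.0
-30 100 377.0
3 rows
[[0.0, 0.0, 8.7, 0.0, 0.0, 0.0], [0.0, 0.0, 17.4, 0.0, 0.0, 0.0], [0.0, 0.0, 26.0, 0.0, 0.0, 0.0]]
end [574.3 141.3  88. ] [-3.142  0.     1.639]
2 rows
[[0.0, 0.0, 5.5, 0.0, 0.0, 0.0], [0.0, 0.0, 11.0, 0.0, 0.0, 0.0]]
end [574.3 141.3  77. ] [-3.142  0.     1.639]
```

Emit:
step_arm(deltas=[[0.0, 0.0, 8.7, 0.0, 0.0, 0.0], [0.0, 0.0, 17.3, 0.0, 0.0, 0.0], [0.0, 0.0, 26.0, 0.0, 0.0, 0.0], [0.0, 0.0, 26.0, 0.0, 0.0, 0.0], [0.0, 0.0, 26.0, 0.0, 0.0, 0.0]])

```text
time: 18.23
tool_pos: [573.6, 141.0, 86.9]
tcp_rot: [-3.139, 0.0, 1.639]
contact_force: [0.1, -0.1, -1.9]
grip_width: 20.0
```

No contact below the block tops: the tines are in the gap. Down and pull to the blue field.

Emit:
step_arm(deltas=[[0.0, 0.0, 5.5, 0.0, 0.0, 0.0], [0.0, 0.0, 11.0, 0.0, 0.0, 0.0], [0.0, 0.0, 11.0, 0.0, 0.0, 0.0]])

```text
time: 18.48
tool_pos: [573.6, 141.2, 75.9]
tcp_rot: [-3.14, 0.0, 1.639]
contact_force: [-0.8, 0.8, -2.0]
grip_width: 20.1
```

Emit:
step_arm(deltas=[[-8.0, 0.0, 0.0, 0.0, 0.0, 0.0], [-16.0, 0.0, 0.0, 0.0, 0.0, 0.0], [-24.0, 0.0, 0.0, 0.0, 0.0, 0.0], [-32.0, 0.0, 0.0, 0.0, 0.0, 0.0], [-40.0, 0.0, 0.0, 0.0, 0.0, 0.0]])

```text
time: 18.9
tool_pos: [577.1, 100.2, 77.3]
tcp_rot: [3.141, 0.0, 1.638]
contact_force: [0.1, 0.2, -1.5]
grip_width: 19.5
```

Emit:
step_arm(deltas=[[-8.0, 0.0, 0.0, 0.0, 0.0, 0.0], [-16.0, 0.0, 0.0, 0.0, 0.0, 0.0], [-22.0, 0.0, 0.0, 0.0, 0.0, 0.0], [-27.0, 0.0, 0.0, 0.0, 0.0, 0.0], [-27.0, 0.0, 0.0, 0.0, 0.0, 0.0]])

```text
time: 19.32
tool_pos: [578.9, 73.3, 77.1]
tcp_rot: [3.141, 0.0, 1.638]
contact_force: [-0.1, 0.5, -2.0]
grip_width: 19.8
```

Run:
```python
from h import *
from mv import *
c=load();h=Ro.from_quat(c['q']);c['pos']=(np.array(c['pos'])+h.apply([-67,0,0])).tolist();json.dump(c,open(F,'w'))
look(B,('wrist','side'))
plan([rk(0,30,11,v=10),rk(0,35,60,v=20)])
```

```text
wrist -35 .150..-6 R-9..-21 r-24..-24 w-27..-27 B-30..-30 w-33..-51 Y-54..-81 O-84..-120 Y-123..-141 o-144..-150
wrist -20 .150..-9 R-12..-21 r-24..-24 w-27..-27 B-30..-30 b-33..-51 Y-54..-81 O-84..-120 Y-123..-141 o-144..-147 w-150..-150
wrist 20 .150..-9 O-12..-15 Y-18..-18 O-21..-24 w-27..-27 b-30..-51 Y-54..-78 O-81..-81 R-84..-93 O-96..-99 R-102..-120 Y-123..-141 o-144..-147 w-150..-150
wrist 35 .150..-9 O-12..-24 w-27..-27 B-30..-42 b-45..-51 Y-54..-78 O-81..-81 R-84..-120 Y-123..-141 o-144..-150
side -35 O150..144 o141..141 O138..132 Y129..120 O117..99 Y96..96 w93..69 b66..66 w63..57 o54..54 O51..51 Y48..42 w39..27 o24..18 O15..15 Y12..9 O6..-3 o-6..-6 O-9..-15 Y-18..-18 w-21..-27 y-30..-33 Y-36..-57 y-60..-60 o-63..-69 O-72..-72 Y-75..-81 O-84..-120 Y-123..-123 y-126..-129 o-132..-150
side -20 O150..144 o141..141 O138..126 Y123..120 O117..99 Y96..96 w93..57 o54..54 O51..51 Y48..45 O42..42 w39..39 r36..30 o27..18 O15..15 Y12..9 O6..-3 o-6..-9 O-12..-12 Y-15..-18 w-21..-27 y-30..-33 Y-36..-54 y-57..-60 o-63..-69 Y-72..-78 O-81..-120 Y-123..-123 y-126..-129 o-132..-150
side 20 O150..144 o141..141 r138..138 R135..117 r114..108 R105..99 O96..96 w93..54 O51..51 Y48..45 w42..27 o24..15 O12..12 Y9..9 O6..-3 o-6..-6 O-9..-9 Y-12..-18 w-21..-27 Y-30..-60 o-63..-69 O-72..-75 Y-78..-78 O-81..-90 o-93..-114 O-117..-120 Y-123..-129 o-132..-150
side 35 O150..147 o144..138 R135..114 r111..108 R105..99 O96..96 w93..54 Y51..42 O39..39 o36..15 Y12..9 O6..-3 o-6..-6 O-9..-9 Y-12..-15 O-18..-18 w-21..-27 y-30..-33 Y-36..-57 y-60..-60 o-63..-72 O-75..-87 o-90..-90 r-93..-111 o-114..-123 y-126..-129 o-132..-150
19.42 [578.8  74.3  77. ] [ 0.9  0.7 -0.3] 19.7
4 rows
[[7.0, 0.0, 0.0, 0.0, 0.0, 0.0], [8.7, 0.0, -16.3, 0.0, 0.0, 0.0], [10.4, 0.0, -32.6, 0.0, 0.0, 0.0], [12.0, 0.0, -49.0, 0.0, 0.0, 0.0]]
end [578.   86.5 126. ] [-3.142  0.     1.639]
```

All rows are placed: front at -122…-82, middle -22…18, guard row 99…138. Lift and return to the rest.

Emit:
step_arm(deltas=[[7.0, 0.0, 0.0, 0.0, 0.0, 0.0], [8.7, 0.0, -16.3, 0.0, 0.0, 0.0], [10.4, 0.0, -32.6, 0.0, 0.0, 0.0], [12.0, 0.0, -49.0, 0.0, 0.0, 0.0], [12.0, 0.0, -49.0, 0.0, 0.0, 0.0]])

```text
time: 19.83
tool_pos: [579.6, 87.7, 129.2]
tcp_rot: [3.136, -0.0, 1.64]
contact_force: [0.4, -0.1, 0.0]
grip_width: 19.9
```

Run:
```python
from h import *
from mv import *
look(B,('wrist','side'),xs=(-30,30))
plan([rk(0,-150,62,v=33),(599.1,-272.9,110,1.647,0,30)]);plan([(599.1,-272.9,74,1.647,0,13),(599.1,-272.9,66.5,1.647,0,4)])
```

```text
wrist -30 .150..24 B21..21 R18..-18 r-21..-21 w-24..-51 Y-54..-78 O-81..-120 Y-123..-141 o-144..-150
wrist 30 .150..24 b21..21 O18..-21 w-24..-24 b-27..-48 w-51..-51 Y-54..-78 o-81..-81 R-84..-84 O-87..-96 R-99..-120 Y-123..-141 o-144..-150
side -30 O150..144 o141..141 O138..126 Y123..123 O120..99 Y96..96 w93..57 o54..54 Y51..42 w39..39 o36..30 r27..21 R18..0 o-3..-6 O-9..-9 Y-12..-57 y-60..-60 o-63..-69 Y-72..-78 O-81..-120 y-123..-126 o-129..-150
side 30 O150..147 o144..141 r138..138 R135..114 r111..108 R105..99 o96..96 w93..57 y54..54 Y51..45 w42..39 o36..24 O21..15 o12..9 O6..0 o-3..-6 O-9..-9 Y-12..-60 O-63..-63 o-66..-72 Y-75..-81 O-84..-120 Y-123..-129 o-132..-150
19.93 [578.   87.1 126.1] [ 0.  -0.4 -1.4] 19.8
12 rows
[[-30.8, 0.0, -0.3, 0.0, 0.0, 0.0], [-61.7, 0.0, -0.7, 0.0, 0.0, 0.0], [-92.5, 0.0, -1.0, 0.0, 0.0, 0.0], [-123.3, 0.0, -1.3, 0.0, 0.0, 0.0], [-154.1, 0.1, -1.6, 0.0, 0.0, 0.0]]
[[-30.9, 0.0, -0.4, 0.0, 0.0, 0.0], [-60.0, -0.6, 2.6, 0.0, 0.0, -0.002], [-89.2, -1.2, 5.6, 0.0, 0.0, -0.003], [-118.4, -1.8, 8.6, 0.0, 0.0, -0.004], [-147.5, -2.4, 11.6, 0.0, 0.0, -0.005]]
[[-29.2, -0.7, 3.0, 0.0, 0.0, -0.002], [-58.4, -1.4, 6.0, 0.0, 0.0, -0.003]]
end [ 599.2 -272.9  110. ] [-3.142  0.     1.647]
5 rows
[[0.0, 0.0, 12.0, 0.0, 0.0, 0.0], [0.0, 0.0, 24.0, 0.0, 0.0, 0.0], [0.0, 0.0, 36.0, 0.0, 0.0, 0.0], [0.0, 0.0, 39.8, 0.0, 0.0, 0.0], [0.0, 0.0, 43.5, 0.0, 0.0, 0.0]]
end [ 599.2 -272.9   66.5] [-3.142  0.     1.647]
```

Blocks stay flat: middle pair -21…19, front pair -121…-80, guard pair 98…138.

Emit:
step_arm(deltas=[[-30.8, 0.0, -0.3, 0.0, 0.0, 0.0], [-61.7, 0.0, -0.7, 0.0, 0.0, 0.0], [-92.5, 0.0, -1.0, 0.0, 0.0, 0.0], [-123.3, 0.0, -1.3, 0.0, 0.0, 0.0], [-154.1, 0.1, -1.6, 0.0, 0.0, 0.0]])

```text
time: 20.35
tool_pos: [587.7, -68.2, 126.0]
tcp_rot: [-3.139, -0.001, 1.639]
contact_force: [0.5, 0.4, -1.9]
grip_width: 19.6
```

Emit:
step_arm(deltas=[[-30.9, 0.0, -0.4, 0.0, 0.0, 0.0], [-60.0, -0.6, 2.6, 0.0, 0.0, -0.002], [-89.2, -1.2, 5.6, 0.0, 0.0, -0.003], [-118.4, -1.8, 8.6, 0.0, 0.0, -0.004], [-147.5, -2.4, 11.6, 0.0, 0.0, -0.005]])

```text
time: 20.77
tool_pos: [595.4, -215.6, 114.1]
tcp_rot: [-3.139, -0.001, 1.644]
contact_force: [0.8, -0.2, -1.5]
grip_width: 19.6
```

Emit:
step_arm(deltas=[[-29.2, -0.7, 3.0, 0.0, 0.0, -0.002], [-58.4, -1.4, 6.0, 0.0, 0.0, -0.003], [-58.4, -1.4, 6.0, 0.0, 0.0, -0.003], [-58.4, -1.4, 6.0, 0.0, 0.0, -0.003], [-58.4, -1.4, 6.0, 0.0, 0.0, -0.003]])

```text
time: 21.18
tool_pos: [598.4, -272.2, 108.5]
tcp_rot: [-3.14, -0.002, 1.646]
contact_force: [0.4, -0.8, -1.7]
grip_width: 19.6
```

Emit:
step_arm(deltas=[[0.0, 0.0, 12.0, 0.0, 0.0, 0.0], [0.0, 0.0, 24.0, 0.0, 0.0, 0.0], [0.0, 0.0, 36.0, 0.0, 0.0, 0.0], [0.0, 0.0, 39.8, 0.0, 0.0, 0.0], [0.0, 0.0, 43.5, 0.0, 0.0, 0.0]])

```text
time: 21.6
tool_pos: [598.2, -271.8, 65.1]
tcp_rot: [-3.139, -0.002, 1.648]
contact_force: [-4.3, 1.1, 8.5]
grip_width: 20.0
```

Emit:
step_arm(deltas=[[0, 0, 0, 0, 0, 0], [0, 0, 0, 0, 0, 0], [0, 0, 0, 0, 0, 0]])

```text
time: 21.85
tool_pos: [599.3, -273.1, 66.7]
tcp_rot: [3.141, 0.001, 1.647]
contact_force: [-0.6, 0.6, -1.3]
grip_width: 20.0
```

Settled with no load; open, rise and look from the earlier spot (130 mm), comparing by numbers with the earlier picture.

Emit:
step_arm(deltas=[[0, 0, 0, 0, 0, 0], [0, 0, 0, 0, 0, 0], [0, 0, 0, 0, 0, 0], [0, 0, 0, 0, 0, 0], [0, 0, 0, 0, 0, 0]], fingers=60)

```text
time: 22.27
tool_pos: [599.1, -273.1, 66.7]
tcp_rot: [3.141, 0.0, 1.647]
contact_force: [-0.5, 0.5, 0.8]
grip_width: 48.4
```

Emit:
step_arm(deltas=[[0, 0, -31.7, 0, 0, 0], [0, 0, -63.5, 0, 0, 0], [0, 0, -63.5, 0, 0, 0], [0, 0, -63.5, 0, 0, 0]])

```text
time: 22.6
tool_pos: [600.1, -273.7, 132.5]
tcp_rot: [3.137, 0.003, 1.647]
contact_force: [-1.1, -0.1, -0.4]
grip_width: 60.0
```

Run:
```python
from h import *
from mv import *
import pickle
c=load();c['pos'][2]+=63.5;json.dump(c,open(F,'w'))
p=cap('wrist');o=bot.get_obs();print(o['time'],o['tool_pos'],o['grip_width'])
q,_=pickle.load(open('w_rest.pkl','rb'))
def meas(p):
    # rectify z=69 plane around rest, 2 px/mm, rest frame
    xs=np.arange(-40,40,.5);ys=np.arange(80,-95,-.5);X,Y=np.meshgrid(xs,ys)
    W=Ro.from_euler('z',.078).apply(np.c_[X.ravel(),Y.ravel(),0*X.ravel()+69])+[595,-216.7,0]
    u=proj(p,W).reshape(*X.shape,2).astype(np.float32);im=cv2.remap(np.ascontiguousarray(p['color'][...,::-1]),u[...,0],u[...,1],1)
    h=cv2.cvtColor(im,cv2.COLOR_BGR2HSV);bl=(h[...,0]>95)&(h[...,0]<125)&(h[...,1]>130)
    r,cc=np.nonzero(cv2.morphologyEx(bl.astype(np.uint8),cv2.MORPH_OPEN,np.ones((5,5))))
    print('blue y %.1f..%.1f'%(80-r.min()/2,80-r.max()/2))
    for lo,hi in ((-55,-45),(-40,-32)):
        k=(80-r/2>lo)&(80-r/2<hi);print('x edges at',lo,hi,np.round((np.percentile(-40+cc[k]/2,[1,99])),1))
    rd=((h[...,0]<6)|(h[...,0]>172))&(h[...,1]>150);r,cc=np.nonzero(rd);print('red centre',np.round([(-40+cc/2).mean(),(80-r/2).mean()],1),'L',np.round((-40+cc/2)[cc<80].mean(),1),'R',np.round((-40+cc/2)[cc>80].mean(),1))
meas(q);meas(p)
s=cap('side');sc=cap('scene')
for n,im,old in (('side',s,'a_side'),('scene',sc,'a_scene')):
    old=cv2.imread('pics/'+old+'.png')[...,::-1]
    for nm in ('button_box','glue','mug','rake','rest'):
        print(n,nm,[(np.round(d['rect']).astype(int).tolist(),round(d['p'],2)) for d in bot.boxes_of(nm,im)[:1]])
# level check: predicted bar ends / tips if level with mid over rest
y=np.array([-.078,.997]);hd=np.array([595,-216.7])+115*y;x=np.array([.997,.078])
X=[np.r_[hd+a*x,z] for a,z in((-60,42),(60,42),(-54,0),(54,0))];print(np.round(proj(s,X),1).tolist())
cv2.imwrite('pics/final_side.png',s['color'][...,::-1])
plan([(590,-216,300,1.64),(560,60,300,1.64)])
```

```text
22.65 [ 599.15785168 -273.08430681  130.59168584] 59.98253315466893
blue y -27.5..-83.5
x edges at -55 -45 [-10.   8.]
x edges at -40 -32 [-10.    8.5]
red centre [ 3.1 -1.5] L -22.8 R 22.6
blue y -27.5..-83.0
x edges at -55 -45 [-8.5  9.5]
x edges at -40 -32 [-9.   9.5]
red centre [ 2.7 -1.4] L -22.8 R 22.6
side button_box [([314, 351, 73, 93], 0.73)]
side glue [([298, 270, 19, 34], 0.76)]
side mug [([295, 237, 28, 37], 0.93)]
side rake [([243, 176, 35, 57], 0.84)]
side rest [([248, 177, 26, 25], 0.78)]
scene button_box [([341, 97, 78, 69], 0.6)]
scene glue [([307, 157, 17, 33], 0.93)]
scene mug [([285, 188, 41, 40], 0.89)]
scene rake [([264, 306, 77, 79], 0.89)]
scene rest []
[[261.4, 194.0], [224.9, 193.4], [260.1, 203.7], [227.9, 203.1]]
13 rows
[[11.5, -1.0, -34.0, 0.0, 0.0, 0.001], [23.0, -1.9, -68.0, 0.0, 0.0, 0.003], [34.5, -2.9, -102.0, 0.0, 0.0, 0.004], [46.0, -3.8, -136.0, 0.0, 0.0, 0.006], [57.5, -4.8, -170.0, 0.0, 0.0, 0.007]]
[[34.6, -1.3, 0.0, 0.0, 0.0, 0.0], [69.3, -2.7, 0.0, 0.0, 0.0, 0.0], [104.0, -4.1, 0.0, 0.0, 0.0, 0.0], [138.7, -5.4, 0.0, 0.0, 0.0, 0.0], [173.4, -6.8, 0.0, 0.0, 0.0, 0.0]]
[[34.6, -1.3, 0.0, 0.0, 0.0, 0.0], [69.3, -2.7, 0.0, 0.0, 0.0, 0.0], [104.0, -4.0, 0.0, 0.0, 0.0, 0.0]]
end [560.  60. 300.] [-3.142  0.     1.64 ]
```

Rake lies where it lay before (blue begins 27.5 mm behind the rest's centre, expected 27). One last look over the bed.

Emit:
step_arm(deltas=[[11.5, -1.0, -34.0, 0.0, 0.0, 0.001], [23.0, -1.9, -68.0, 0.0, 0.0, 0.003], [34.5, -2.9, -102.0, 0.0, 0.0, 0.004], [46.0, -3.8, -136.0, 0.0, 0.0, 0.006], [57.5, -4.8, -170.0, 0.0, 0.0, 0.007]])

```text
time: 23.67
tool_pos: [589.5, -215.4, 301.8]
tcp_rot: [3.141, -0.0, 1.64]
contact_force: [-0.4, -0.1, 0.1]
grip_width: 60.2
```

Emit:
step_arm(deltas=[[34.6, -1.3, 0.0, 0.0, 0.0, 0.0], [69.3, -2.7, 0.0, 0.0, 0.0, 0.0], [104.0, -4.1, 0.0, 0.0, 0.0, 0.0], [138.7, -5.4, 0.0, 0.0, 0.0, 0.0], [173.4, -6.8, 0.0, 0.0, 0.0, 0.0]])

```text
time: 24.08
tool_pos: [570.6, -42.0, 300.2]
tcp_rot: [3.141, -0.0, 1.639]
contact_force: [0.1, -0.1, 0.3]
grip_width: 60.0
```

Emit:
step_arm(deltas=[[34.6, -1.3, 0.0, 0.0, 0.0, 0.0], [69.3, -2.7, 0.0, 0.0, 0.0, 0.0], [104.0, -4.0, 0.0, 0.0, 0.0, 0.0], [104.0, -4.0, 0.0, 0.0, 0.0, 0.0], [104.0, -4.0, 0.0, 0.0, 0.0, 0.0]])

```text
time: 24.5
tool_pos: [559.7, 61.6, 300.3]
tcp_rot: [3.141, 0.0, 1.643]
contact_force: [-0.6, -1.0, -1.1]
grip_width: 59.8
```

Run:
```python
from h import *
from mv import B
p=cap('wrist');s=cap('side');sc=cap('scene');im,o=blobs(p,B);print(*o,sep='\n')
for x in (-45,-30,-10,10,30,45): print(x,strip(p,B,x))
im,o=blobs(s,B);print('side',*o,sep='\n')
im,o=blobs(sc,B);print('scene',*o,sep='\n')
print([d['rect'] for d in bot.boxes_of('button_box',sc)[:1]])
```

```text
('red', 'x -62..-4 y -23..17', 2285)
('red', 'x 2..60 y -120..-83', 1976)
-45 .150..60 w57..42 B39..21 R18..-18 r-21..-21 w-24..-24 b-27..-48 w-51..-51 Y-54..-81 O-84..-120 Y-123..-144 y-147..-147 o-150..-150
-30 .150..60 w57..42 B39..21 R18..-18 r-21..-21 w-24..-24 b-27..-48 w-51..-51 Y-54..-81 O-84..-120 Y-123..-144 y-147..-147 o-150..-150
-10 .150..60 w57..42 B39..21 R18..-18 r-21..-21 w-24..-24 b-27..-48 w-51..-51 Y-54..-84 O-87..-120 Y-123..-147 o-150..-150
10 .150..60 w57..42 B39..21 O18..15 Y12..-18 O-21..-21 w-24..-24 b-27..-42 B-45..-48 w-51..-51 Y-54..-81 R-84..-117 O-120..-120 Y-123..-147 w-150..-150
30 .150..60 w57..42 B39..24 w21..21 O18..3 Y0..-18 O-21..-21 w-24..-24 b-27..-45 B-48..-48 w-51..-51 Y-54..-81 R-84..-120 Y-123..-147 w-150..-150
45 .150..63 w60..42 B39..21 O18..-6 Y-9..-15 O-18..-21 w-24..-24 B-27..-27 b-30..-45 B-48..-48 w-51..-51 Y-54..-81 R-84..-120 Y-123..-147 w-150..-150
side
('red', 'x 1..62 y 98..138', 1941)
('red', 'x -49..-6 y 0..24', 811)
('orange', 'x -66..-4 y 97..140', 2479)
('orange', 'x -1..62 y -6..24', 1687)
('orange', 'x -65..-5 y -125..-86', 2045)
scene
('red', 'x 57..66 y 116..138', 106)
('red', 'x 4..54 y 85..130', 1904)
('red', 'x -56..1 y -24..22', 1671)
('red', 'x 2..64 y -121..-81', 2267)
('orange', 'x -16..-3 y 99..131', 356)
('orange', 'x 2..63 y -18..22', 2357)
('orange', 'x -62..-3 y -116..-78', 1972)
[[340.2, 95.7, 78.9, 29.4]]
```

All six blocks are in place and the bystanders have not moved. Handing in.

```bash
python3 -c "
from plant import bot
print(bot.close_job())"
```

```text
the job is handed in; nothing more can be done
None
```

The job is handed in, at about 24.6 s on the robot clock.

I drew the rake out by its neck, laid it on the rest and let go, then took it again by the blue end. With it I pulled the upper pair of blocks off the heap and into yellow, then the near pair into blue. The guard-end pair already lay wholly in green, so I left it. The rake went back on the rest last.

**Blocks:** the last pictures show all six flat in one layer, in the bed's y:

| Field | Limits (mm) | Pair lies at (mm) |
|---|---|---|
| Yellow | -150 to -50 | about -121 to -82 |
| Blue | -50 to +50 | about -22 to +19 |
| Green | +50 to +150 | about +98 to +138 |

- The fingers stayed about 170 mm from the tines and never came near the blocks.
- The green pair was outside the last wrist picture, so its position comes from the side view, with the scene view showing only parts of it.

**Rake:** the blue part starts 27.5 mm behind the rest's centre, where 27 mm is ideal, so the handle's middle is in the fork. I did not measure how level it lies. I set it down at the height it was gripped at.

**Forces:** the largest I saw was about 10 N, briefly, as the rake came down on the rest.

**Bystanders:** mug and glue were found within 1–3 px of their first places, in the scene and side views. The button box matched to about 1 px in the scene view. In the final one the detector's rectangle for it was shorter (29 px high against 74), probably because the arm was in front of it. No move passed near it.

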